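Square up a receiver's side plate and hold it

TASK

Switch off the bench isolator before any metal goes into the open receiver, whose loose side plate leans inwards. Then stand the aluminium square's long leg on the receiver's floor, about half-way along that plate, and press it into the corner until the plate is pushed upright and the square sits flush on both floor and plate. Finish still gripping the square and pressing it firmly down and against the plate, so that I can put the screws back, and leave the fan housing, adaptors and fuse tube where they are.

Things in the scene. Friction and masses are not known exactly. Their poses are not given: they have to be found in the camera images.
- isolator (a joint): rotary handle of the bench isolator, rad: 1.047 = on (as at the start), 0 = off. Off is 60 degrees counter-clockwise from on, seen from above. A sprung detent between them takes about 0.1 N m to pass: past half-way the handle snaps on towards off by itself, short of it it springs back to on
- isolator_grip (a point): middle of the isolator's red bar handle, on its vertical turning axis, 70 mm above the bench. Bar 50 mm long (point's x, turns with it), 12 thick (y), from 55 to 85 mm above the bench; under it a red disc 48 mm across (top at 55 mm) on a fixed grey enclosure 110 x 90 x 50 mm with a round yellow plate (green dot: off, red dot: on)
- square_grip (a point): middle of the square's long leg, 14 mm above its underside. Aluminium L, 20 mm thick (point's x: grip across it), 0.28 kg, standing on its long leg: 130 mm long (y), 28 tall. Short leg 28 mm wide, standing up at the -y end to 80 mm above the underside, its outer face 70 mm from this point in -y; z is up
- square_heel (a point): outer corner of the square, where its underside and the outer (-y) face of the short leg meet, mid-thickness; axes as square_grip
- square_tip (a point): top of the outer face of the short leg, mid-thickness, 80 mm above the underside
- square_end (a point): far (+y) end of the long leg's underside, 130 mm from the heel
- corner (a point): inside corner line of receiver floor and side plate, half-way along the plate, at the floor's top, 12 mm above the bench. Receiver's axes: x along the plate, +y inwards from the plate, z up. Clear floor: 180 mm from the plate in +y, 95 mm either way in x
- side_plate (a joint): lean of the loose side plate (at the receiver's -y side) about the corner line, rad: 0 = square to the floor, positive = leaning inwards (starts at 0.07 to 0.18). Springy and stiff: pushing it square takes 2 to 4 N near its top edge, let go it springs back inwards by some 0.04 rad; it can also be pushed past 0, outwards
- plate_top (a point): top edge of the side plate's inner face, at the middle of its length, 58 mm above the receiver's floor when square; the plate is 200 mm long (this point's x) and 2.5 mm thick, its y axis is the normal of the inner face, its z axis runs up the face
- square: the aluminium square; origin at the middle of the long leg's underside, 65 mm from the heel; axes as square_grip. Its outer faces are the underside of the long leg and the -y face of the short leg. Smooth metal: friction on the receiver's floor and plate about 0.25; floor and plate do not yield once flush
- fan_housing: bystander: tan plastic fan housing, 60 x 60 x 25 mm, lying flat; origin under its centre
- adaptor_a: bystander: nickel F-connector adaptor, 15 mm across, 30 mm tall, standing; origin under its centre
- adaptor_b: bystander: the other adaptor, like adaptor_a
- fuse_tube: bystander: purple glass tube of fuses with a white cap, 24 mm across, 68 mm tall, standing; origin under its centre
- receiver: the open receiver, a dark steel tray 210 (x) x 303 mm (y), fixed on the bench by wooden stops; origin at its middle at bench height, axes as corner. Rear wall (-x, nearest the robot) and left wall (+y) reach 70 mm above the bench, the front (+x) has an 8 mm lip; power board with parts up to 38 mm above the floor at the left (+y) third
Things that resemble listed ones, but are neither listed nor needed, are in the scene too. Of the things like the square, leave any that is pink; of the rest the larger one is meant. There is more than one size of the part that bears isolator; the job needs the smallest.

How it is judged (in metres and radians):
On the way, in this order (a step that is already met when the one before it is completed fails the run):
1. the bench isolator is off (value of joint isolator below 0.15 rad), for 0.2 s.
2. the square sits flush on the receiver's floor and flush on the side plate, the plate upright (height (world z) of each of square_heel, square_end below 0.0145 m and y of square_heel in the frame of plate_top below 0.002 m and y of square_heel in the frame of corner below 0.002 m and angle between the y axis of square and the y axis of plate_top, either way round below 0.03 rad and value of joint side_plate between -0.025 and 0.025 rad), for 0.3 s.
At the end, for the whole second after the job is handed in: Isolator off (0.15 rad); square flat on the floor (2.5 mm) and flush on the side plate (2 mm, 0.03 rad) within 40 mm of the plate's middle; plate square within 0.025 rad; square still gripped (over 3 N), at rest, pressing over 2 N on the plate and over 1 N on the floor through the last second (value of joint isolator below 0.15 rad and height (world z) of each of square_heel, square_end below 0.0145 m and y of square_heel in the frame of corner below 0.002 m and x of square_heel in the frame of corner between -0.04 and 0.04 m and angle between the y axis of square and the y axis of plate_top, either way round below 0.03 rad and value of joint side_plate between -0.025 and 0.025 rad and contact force between square and side_plate above 2 N and contact force between square and receiver_c0 above 1 N and contact force between the fingers and square above 3 N and linear speed of square below 0.01 m/s); the arm keeps its last pose, push and grip.
It fails at once if the square is brought into the receiver while the isolator is still on (value of joint isolator above 0.5 rad and y of square in the frame of corner between 0 and 0.29 m and x of square in the frame of corner between -0.1 and 0.1 m and z of square in the frame of corner below 0.05 m).
It fails at once if the fan housing is disturbed (distance of fan_housing from where it was at the start of the episode above 0.015 m).
It fails at once if an adaptor is disturbed (distance of any of adaptor_a, adaptor_b from where it was at the start of the episode above 0.015 m).
It fails at once if the fuse tube is disturbed (distance of fuse_tube from where it was at the start of the episode above 0.015 m).
It also fails if it takes over 72 s, if anything falls off the work surface, if the arm or the gripper's body presses on something with over 40 N, if the wrist force passes 120 N, or if a joint passes its speed limit or range.

ROBOT

A 6-joint arm with a two-finger parallel gripper is mounted at the origin on the work surface. World frame = base frame: x ahead of the robot, y to its left, z up, the work surface at z = 0. Lengths are in mm, angles in rad, forces in N, time in s.
With the tool pointing down it reaches from about 400 to 925 mm from the base axis. Payload 12.5 kg.
Tool frame: the origin (TCP) lies between the finger pads; the fingertips stand 14 mm ahead of it and the grasp point (between the pads) lies 5 mm behind it; y points along the fingers, z is the direction in which the jaws open and shut, and the axes are right-handed (so a half turn about y gives the same grasp; the last joint's range is limited). The gripper opens to 95 mm and grips with 3 to 60 N. Pads are 20 mm wide; open, the fingers measure 119 mm over their backs; the gripper's body (75 mm by 180 mm) begins 59 mm behind the grasp point.
Start: joints at [-1.207, 0.491, 1.559, -0, 1.092, -0.106], TCP at [282.966, -557.293, 228.661] pointing down, gripper open.
Joint ranges: [-3.1, 3.1], [-0.84, 2.19], [0.05, 2.79], [-1.13, 4.28], [0.06, 2.93], [-2.69, 2.69]. Speed limits (rad/s): [2.22, 2.22, 2.79, 3.14, 3.14, 3.14].

INTERFACE

Orientations are given as a unit quaternion [w, x, y, z].
In Python, from cell import observe, optics, finish_job, spotter gives the robot as it stands.
- The arm moves only by the tool carry_out, never from a script. Its arguments are lists of equal length, an entry for each row: "xyz": the shift along the tool's x, y, z as a fraction of full scale, a list of three; "dr": the turn, a rotation vector about the tool's x, y, z as a fraction of full scale, a list of three; "claw": the gripper's target within -1 to 1 (shut at 1, half-way at 0, fully open at -1). A call has 1 to 5 rows; each row shifts and turns the commanded pose from where the row before left it, along the tool's axes as they then stand; what a row does not reach is not made up. Full scale, the value 1, is 0.03 m for a shift and 90 degrees for a turn. A row lasts 1/12 s, in which the tool goes at most 41.7 mm and 7.16 degrees, less where a joint would pass 70% of its speed; a pose out of reach is approached as far as the arm can. A call with a number of a shift or a turn outside -1 to 1 is refused whole. A call with a gripper value outside its range is refused whole. The fingers move at their own pace and stop on an object; "squeeze" is the grip in N (left out, the last holds). Time passes only in rows, so rows that do not move let the fingers close. It gives the time, the measured TCP pose, the force and the opening at its end, in the units of the state.
- observe(): the state, without advancing time (a new reading comes with each control period).
- optics.camera(name): name is "scene" or "top"; returns the picture (420x560x3 uint8, red, green, blue); there is no depth.
- optics.camera_model(name): a dict with "fx", "fy", "cx", "cy" (pixels), "T" (4x4, takes a point from camera to world coordinates). Camera axes: x right, y up, looking along -z (the intrinsics and any distortion apply to the point x, -y, -z); pixel columns grow to the right and rows downward; lengths in mm; the calibration is good to about 2 mm. A picture is of the moment at which its call begins. camera_model takes no time and is no camera call.
- finish_job(): hands the job in, once; it reports no verdict.
Trained networks look in the newest picture that a camera, given by its name, has taken for a name from the list of things; names that differ only in an ending like _2 or _b are one class to them, and where a whole thing is asked for, a point or a joint stands for the part that bears it (a point fixed in the world has none). Each returns a list of dicts, best first, with "p" (0 to 1); they miss things now and then, are a little off and sometimes report something else, mostly with a low value. They report only what shows in the picture. A call takes as long as a camera call. They do not tell look-alikes from the thing itself.
- spotter.spot_in(camera, name): "rect" ([centre column, centre row, width, height] in pixels, round what is visible of it).
- spotter.regions_of(camera, name): "pixels" (420x560 bool, what is visible of it) and "rect" ([centre column, centre row, width, height] in pixels, round what is visible of it).
- spotter.spot_point(camera, name): "point" ([column, row] in pixels: a listed point, or the origin of a listed thing).
The state is a dict: "time": time; "qpos": joint angles; "qd": joint speeds; "joint_efforts": joint torques, N m; "ee_pos": TCP position; "tcp_rot": TCP orientation; "contact_force": force on the tool from outside, world axes, zero at the start; "wrist_torque": the same for the moment, N m; "opening": opening from 0.0 (shut) to 1.0 (fully open).
Only numpy, scipy, OpenCV 4.12 (cv2) and the standard library are available. Lean on these libraries where they do the work, as an engineer would, in place of code of your own. Each camera call takes 0.05 s, during which the arm holds its last target.

## Working session

There is one attempt and no reset: what is moved stays moved. The work goes in short steps, Python scripts to look and compute and a tool call to move; the robot and the scene stay as the last step left them, time stands still between calls to the robot, and variables do not carry over. Pictures are saved under pics/ and viewed, and the job is handed in when it is done.

Besides the shell and the picture viewer there is one more tool, called as name(argument=value, ...), one argument or row to a line, values as JSON. carry_out: Moves the arm, as the interface text tells. Shift numbers are shares of 0.03 m and turn numbers shares of 90 degrees, none past 1 either way. Its arguments: {"type":"object","properties":{"xyz":{"type":"array","items":{"type":"array","items":{"type":"number","minimum":-1,"maximum":1}}},"dr":{"type":"array","items":{"type":"array","items":{"type":"number","minimum":-1,"maximum":1}}},"claw":{"type":"array","items":{"type":"number"}},"squeeze":{"type":"number"}},"required":["xyz","dr","claw"]}

```bash
mkdir -p pics; ls; python3 - <<'E'
from cell import observe, optics, finish_job, spotter
import cv2
print(observe())
for n in("scene","top"):
    im=optics.camera(n); cv2.imwrite(f"pics/{n}0.png",im[:,:,::-1]); m=optics.camera_model(n); print(n,m)
E
```

```text
pics
{'time': 0.0, 'qpos': array([-1.20660456e+00,  4.91543686e-01,  1.55945179e+00,  2.20077377e-05,
        1.09170504e+00, -1.05633096e-01]), 'qd': array([-0.00024486,  0.00034955,  0.00077052,  0.00069673, -0.00042417,
       -0.0004738 ]), 'joint_efforts': array([ 4.03074046e-04, -6.12646294e+01, -2.58176529e+01,  6.92437193e-02,
        4.81948780e-02, -1.60191526e-04]), 'ee_pos': array([ 282.87996322, -557.05957625,  228.07079956]), 'tcp_rot': array([ 0.16453747, -0.16462477,  0.68807594, -0.68729732]), 'contact_force': array([ 0.83862627, -0.1390552 , -0.08380028]), 'wrist_torque': array([ 0.01115913, -0.02694183, -0.02055051]), 'opening': 1.001812129362125}
scene {'fx': 422.5305316281543, 'fy': 422.5305316281543, 'cx': 276.50455244584856, 'cy': 214.9849983156912, 'T': array([[ 5.74171682e-01, -4.64640028e-01,  6.74119072e-01,
         1.35810471e+03],
       [ 8.18547040e-01,  3.08134849e-01, -4.84802700e-01,
        -5.30589251e+02],
       [ 1.75391616e-02,  8.30158153e-01,  5.57252025e-01,
         7.16313255e+02],
       [ 0.00000000e+00,  0.00000000e+00,  0.00000000e+00,
         1.00000000e+00]])}
top {'fx': 531.8716041929591, 'fy': 531.8716041929591, 'cx': 276.47117728390015, 'cy': 200.55774093007483, 'T': array([[-3.90042016e-02,  9.77816900e-01, -2.05797915e-01,
         2.77842829e+02],
       [-9.99224938e-01, -3.92619163e-02,  2.83290315e-03,
         4.62013188e+01],
       [-5.30995992e-03,  2.05748904e-01,  9.78590411e-01,
         1.49170863e+03],
       [ 0.00000000e+00,  0.00000000e+00,  0.00000000e+00,
         1.00000000e+00]])}
```

View pics/scene0.png

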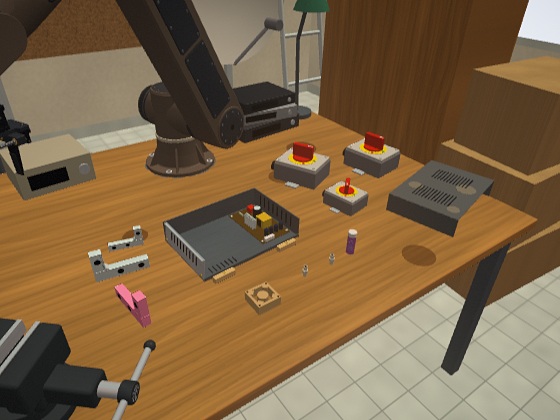

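View pics/top0.png

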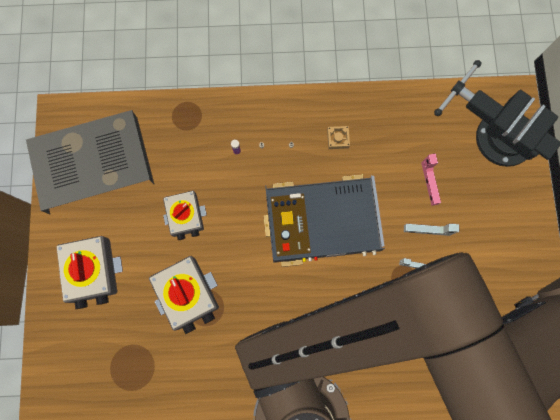

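```bash
cat > h.py <<'E'
from cell import observe, optics, finish_job, spotter
import numpy as np, cv2
from scipy.optimize import least_squares
from scipy.spatial.transform import Rotation as R
M={n:optics.camera_model(n) for n in("scene","top")}
def proj(n,P):
    m=M[n];P=np.atleast_2d(P);T=m["T"];q=(P-T[:3,3])@T[:3,:3]
    return np.c_[m["cx"]+m["fx"]*q[:,0]/-q[:,2], m["cy"]+m["fy"]*-q[:,1]/-q[:,2]]
def ray(n,uv):
    m=M[n];d=np.array([(uv[0]-m["cx"])/m["fx"],-(uv[1]-m["cy"])/m["fy"],-1]);return m["T"][:3,3],m["T"][:3,:3]@d
def back(n,uv,z):
    o,d=ray(n,uv);return o+d*(z-o[2])/d[2]
def tri(uvs,uvt):
    A=[];b=[]
    for n,uv in(("scene",uvs),("top",uvt)):
        o,d=ray(n,uv);d=d/np.linalg.norm(d);Pm=np.eye(3)-np.outer(d,d);A.append(Pm);b.append(Pm@o)
    return np.linalg.lstsq(np.vstack(A),np.hstack(b),rcond=None)[0]
def crop(n,im,c,w,f,name):
    u,v=c;h=w*3//4
    x0=max(0,int(u-w/2));y0=max(0,int(v-h/2))
    s=im[y0:y0+h,x0:x0+w,::-1];cv2.imwrite(f"pics/{name}.png",cv2.resize(s,None,fx=f,fy=f,interpolation=cv2.INTER_CUBIC));print(name,"origin",x0,y0,"scale",f)
E
python3 - <<'E'
from h import *
np.set_printoptions(precision=1,suppress=True)
ims={n:optics.camera(n) for n in M}
np.savez("ims0.npz",**ims)
Z={"isolator_grip":70,"square_grip":14,"square_heel":0,"square_tip":80,"square_end":0,"corner":12,"plate_top":70,"fan_housing":0,"adaptor_a":0,"fuse_tube":0,"receiver":0}
for k,z in Z.items():
    for n in M:
        for d in spotter.spot_point(n,k)[:5]: print(k,n,np.array(d["point"]),round(d["p"],2),back(n,d["point"],z))
crop("top",ims["top"],(432,235),100,8,"sq_t");crop("scene",ims["scene"],(118,255),100,8,"sq_s")
crop("top",ims["top"],(325,220),140,5,"rc_t");crop("scene",ims["scene"],(232,235),160,5,"rc_s")
crop("top",ims["top"],(183,213),80,8,"is_t");crop("scene",ims["scene"],(346,193),80,8,"is_s")
print(observe()["time"])
E
```

```text
isolator_grip scene [301.7 152.3] 0.76 [300.2 334.   70. ]
isolator_grip scene [373.3 140. ] 0.65 [362.9 627.   70. ]
isolator_grip scene [348.7 184.8] 0.52 [562.6 313.9  70. ]
isolator_grip scene [261.8 300.3] 0.52 [ 823.3 -179.5   70. ]
isolator_grip top [176.5 294.2] 0.96 [335.3 315.3  70. ]
isolator_grip top [179.9 215.8] 0.78 [545.1 306.   70. ]
isolator_grip top [ 78.3 267.2] 0.67 [416.6 577.2  70. ]
square_grip scene [128.2 267.1] 0.87 [ 494.9 -362.3   14. ]
square_grip scene [129.1 302.8] 0.83 [ 615.8 -401.6   14. ]
square_grip scene [126.9 242.4] 0.81 [ 394.2 -331.5   14. ]
square_grip top [430.3 184.3] 0.92 [ 618.4 -398.4   14. ]
square_grip top [424.3 229. ] 0.77 [ 490.6 -369.    14. ]
square_grip top [416.  266.7] 0.43 [ 386.5 -336.    14. ]
square_heel scene [ 98.  278.7] 0.86 [ 479.  -434.5    0. ]
square_heel scene [148.9 325.3] 0.85 [ 690.6 -386.1    0. ]
square_heel scene [145.1 244. ] 0.78 [ 409.4 -288.9    0. ]
square_heel top [422.6 161.7] 0.97 [ 689.8 -387.     0. ]
square_heel top [450.5 232.9] 0.82 [ 478.5 -445.7    0. ]
square_heel top [399.7 262.1] 0.54 [ 402
[... 1341 characters left out ...]
scene [306.1 278. ] 0.4 [763.2  -7.8   0. ]
adaptor_a top [292.5 148.8] 0.56 [744.3 -11.    0. ]
adaptor_a top [262.8 149.3] 0.35 [746.3  75.9   0. ]
fuse_tube scene [347.5 250.9] 0.63 [741.2 152.8   0. ]
fuse_tube top [238.1 151. ] 0.61 [744.  148.2   0. ]
fuse_tube top [404.3 225.6] 0.22 [ 504.5 -317.3    0. ]
receiver scene [230.2 240.9] 0.61 [526.2 -88.9   0. ]
receiver top [320.8 219.9] 0.72 [530.3 -81.9   0. ]
receiver top [375.2 211.6] 0.53 [ 548.1 -238.1    0. ]
receiver top [460.5 230.9] 0.38 [ 483.1 -474.5    0. ]
sq_t origin 382 197 scale 8
sq_s origin 68 217 scale 8
rc_t origin 255 167 scale 5
rc_s origin 152 175 scale 5
is_t origin 143 183 scale 8
is_s origin 306 163 scale 8
1.3
```

View pics/sq_t.png

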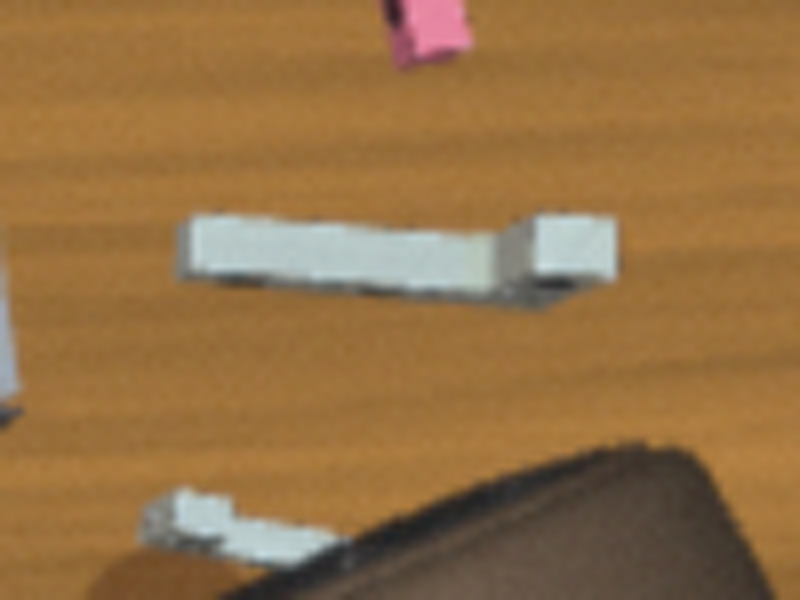

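View pics/sq_s.png

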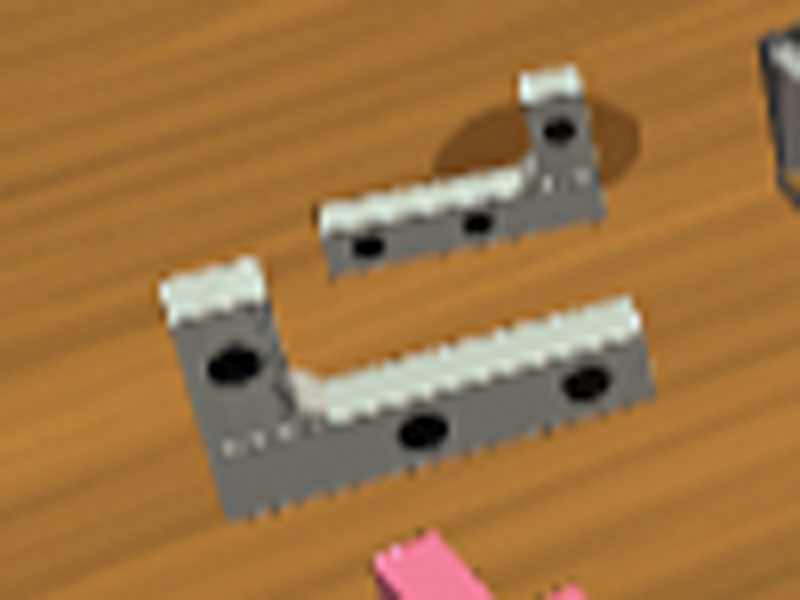

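View pics/is_t.png

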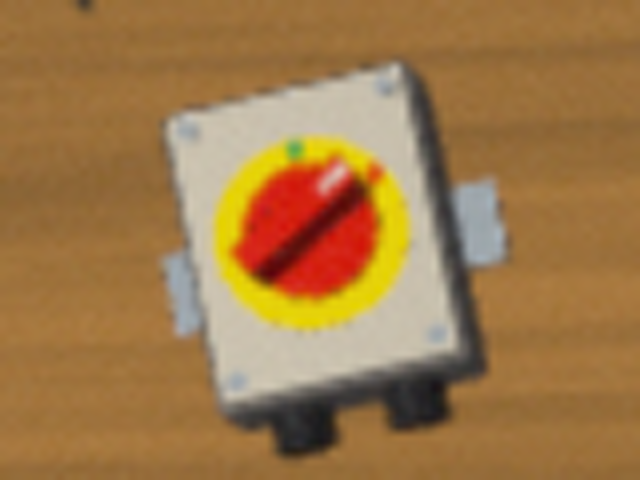

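View pics/is_s.png

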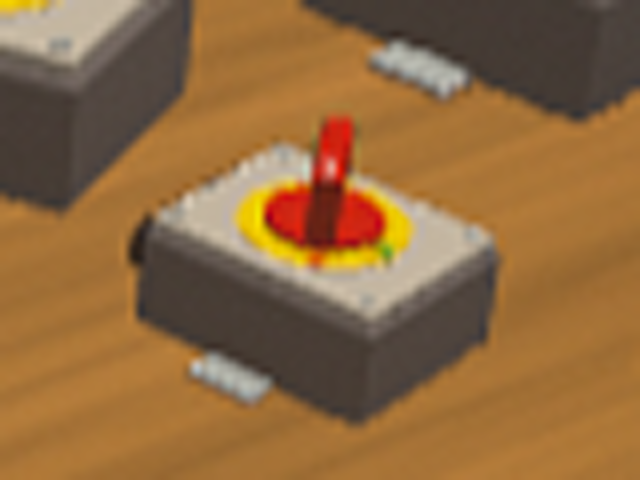

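View pics/rc_t.png

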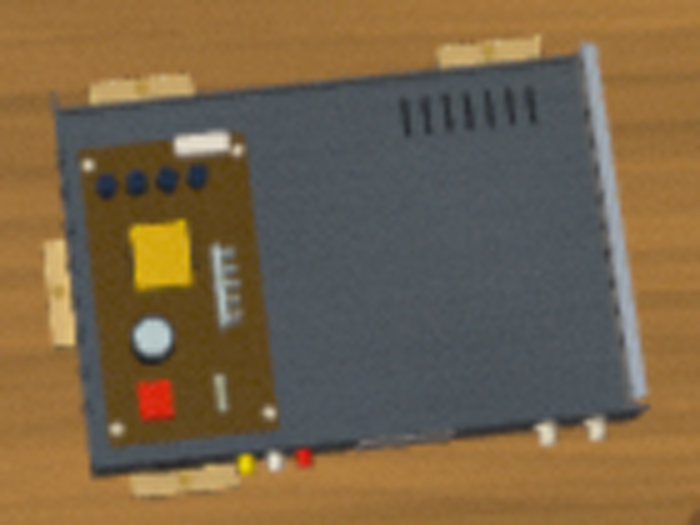

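View pics/rc_s.png

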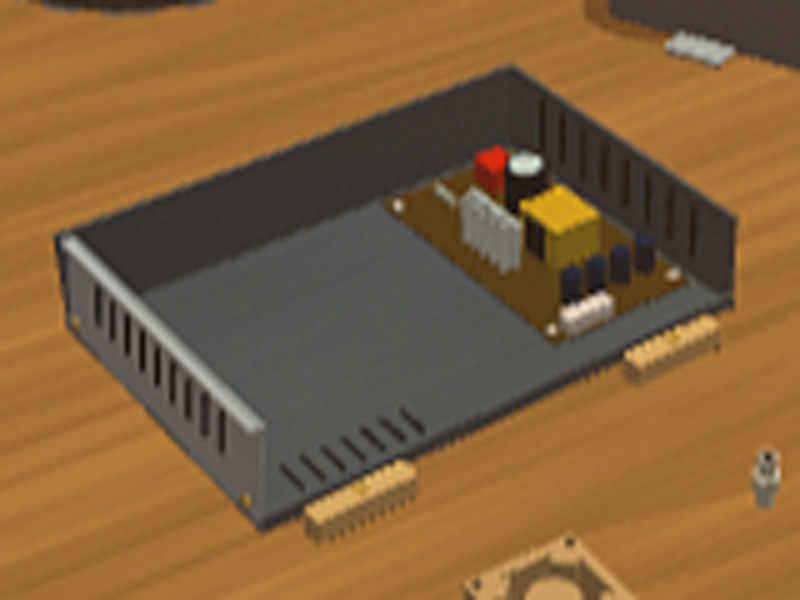

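```bash
cat > fit.py <<'E'
from h import *
np.set_printoptions(precision=2,suppress=True)
def px(o,s,p): return (np.array(p,float)+.5)/s-.5+np.array(o)
def fit(obs,x0,free=None):
    # obs: list (cam,pixel,local xyz); pose x,y,yaw
    def W(q,l):
        c,s=np.cos(q[2]),np.sin(q[2]);return np.c_[q[0]+c*l[:,0]-s*l[:,1],q[1]+s*l[:,0]+c*l[:,1],l[:,2]]
    def r(q,ob):
        return np.concatenate([(proj(c,W(q,np.array([l],float)))[0]-u) for c,u,l in ob])
    for nm in("both","scene","top"):
        ob=[o for o in obs if nm in("both",o[0])]
        if len(ob)<3: continue
        s=least_squares(r,x0,args=(ob,),x_scale=[10,10,.1],loss="soft_l1")
        print(nm,s.x[:2],"yaw deg",np.degrees(s.x[2]),"rms",np.sqrt(np.mean(s.fun**2)))
        if nm=="both":print(s.fun.reshape(-1,2).tolist() and np.round(r(s.x,ob).reshape(-1,2),1).tolist());best=s.x
    return best
E
python3 - <<'E'
from fit import *
T=lambda p,l:("top",px((382,197),8,p),l)
S=lambda p,l:("scene",px((68,217),8,p),l)
print("SQUARE")
fit([T((533,215),(10,-37,80)),T((617,218),(10,-65,80)),T((615,277),(-10,-65,80)),T((532,275),(-10,-37,80)),T((190,215),(10,65,28)),T((188,275),(-10,65,28)),
S((172,325),(10,-65,80)),S((160,285),(-10,-65,80)),S((258,258),(-10,-37,80)),S((268,295),(10,-37,80)),S((230,520),(10,-65,0)),S((655,397),(10,65,0)),S((640,335),(10,65,28)),S((630,297),(-10,65,28))],[490,-375,0])
T=lambda p,l:("top",px((143,183),8,p),l)
S=lambda p,l:("scene",px((306,163),8,p),l)
print("ISO enclosure 110 along x (image up)")
fit([T((165,120),(55,45,50)),T((405,62),(55,-45,50)),T((470,355),(-55,-45,50)),T((228,405),(-55,45,50)),
S((370,325),(55,-45,50)),S((495,240),(55,45,50)),S((282,148),(-55,45,50)),S((148,222),(-55,-45,50))],[550,306,0])
for n,o,p,z in(("top",(143,183),(312,232),51),("scene",(306,163),(325,226),51)): print("yellow",n,back(n,px(o,8,p),z))
T=lambda p,l:("top",px((255,167),5,p),l)
S=lambda p,l:("scene",px((152,175),5,p),l)
print("RECEIVER")
q=fit([T((57,108),(105,151.5,70)),T((93,472),(-105,151.5,70)),
S((735,215),(105,151.5,70)),S((735,300),(105,151.5,0)),S((512,68),(-105,151.5,70)),S((263,530),(105,-151.5,0)),S((68,322),(-105,-151.5,0)),S((58,235),(-105,-151.5,70)),T((645,410),(-105,-151.5,70))],[530,-85,0])
E
```

```text
SQUARE
both [ 488.17 -376.7 ] yaw deg -6.723519722232504 rms 0.35678942720035484
[[-0.5, -0.1], [-0.5, 0.4], [-0.3, 0.3], [-0.4, -0.2], [-0.2, 0.2], [-0.1, -0.2], [-0.6, -0.1], [-0.4, 0.1], [-0.2, 0.1], [0.0, 0.2], [-0.3, 1.1], [0.2, 0.3], [0.4, -0.4], [-0.4, -0.1]]
scene [ 487.88 -376.16] yaw deg -7.139057666901216 rms 0.334301809122322
top [ 488.27 -377.61] yaw deg -6.472928773718703 rms 0.1865680769249876
ISO enclosure 110 along x (image up)
both [561.25 304.16] yaw deg 11.24660240567452 rms 1.0000770070710674
[[-1.1, -1.5], [0.6, -1.6], [0.6, -0.3], [-1.3, 1.1], [-0.3, 0.0], [1.0, -0.2], [-1.0, -1.1], [-1.6, -0.5]]
scene [563.86 304.25] yaw deg 10.706249762538977 rms 0.7816028910970971
top [559.18 303.3 ] yaw deg 11.913250328724617 rms 1.0235803751896457
yellow top [560.33 304.86  51.  ]
yellow scene [562.66 306.09  51.  ]
RECEIVER
both [525.44 -81.88] yaw deg 3.7907976433590362 rms 1.726434332597372
[[-2.6, -2.6], [-1.9, 0.8], [0.5, -0.2], [-0.6, 3.4], [-0.5, -1.6], [0.4, 3.0], [-0.1, 2.9], [-1.5, -0.6], [0.3, 1.2]]
scene [519.48 -77.72] yaw deg 3.2151162454972915 rms 1.388821070684029
top [526.61 -85.91] yaw deg 4.140310538433635 rms 1.492952052671368
```

```bash
python3 - <<'E'
from h import *
d=np.load("ims0.npz")
crop("top",d["top"],(300,220),100,8,"a1");crop("top",d["top"],(350,220),100,8,"a2")
crop("scene",d["scene"],(205,240),100,8,"a3");crop("scene",d["scene"],(262,230),100,8,"a4")
E
```

```text
a1 origin 250 182 scale 8
a2 origin 300 182 scale 8
a3 origin 155 202 scale 8
a4 origin 212 192 scale 8
```

View pics/a1.png

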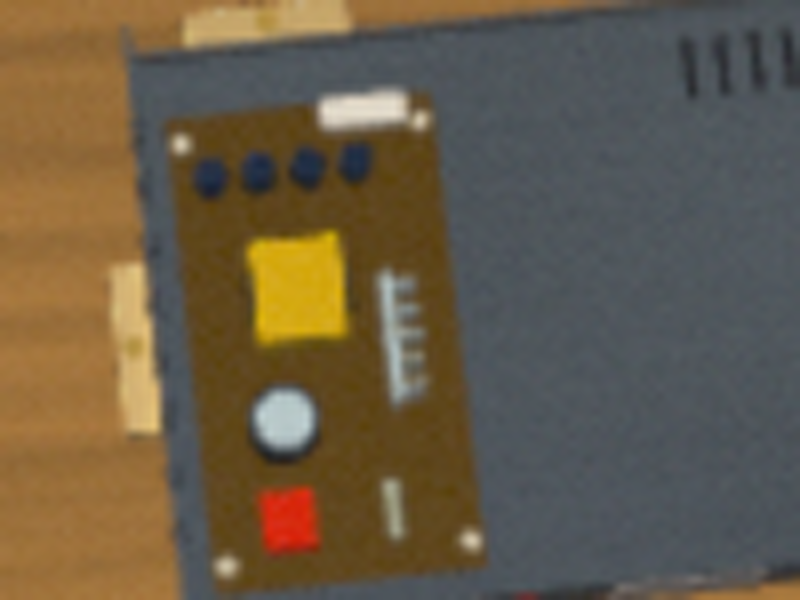

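View pics/a2.png

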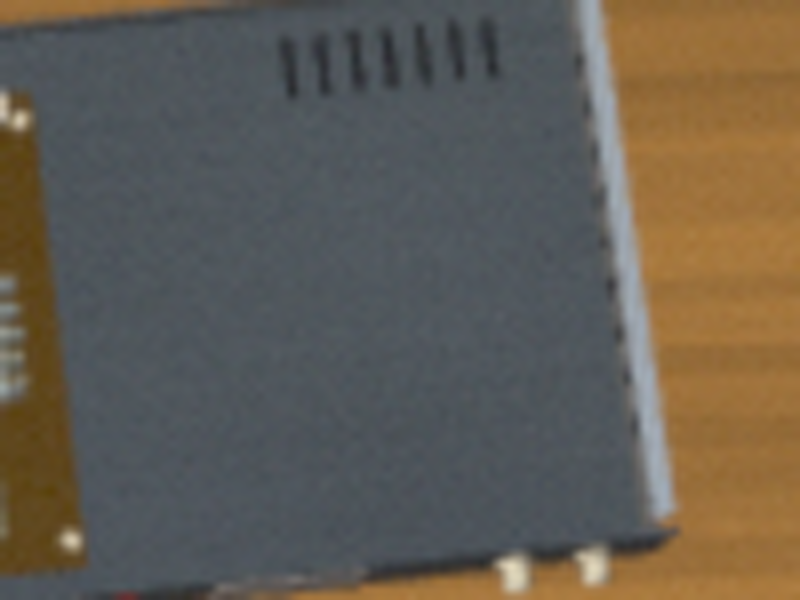

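View pics/a3.png

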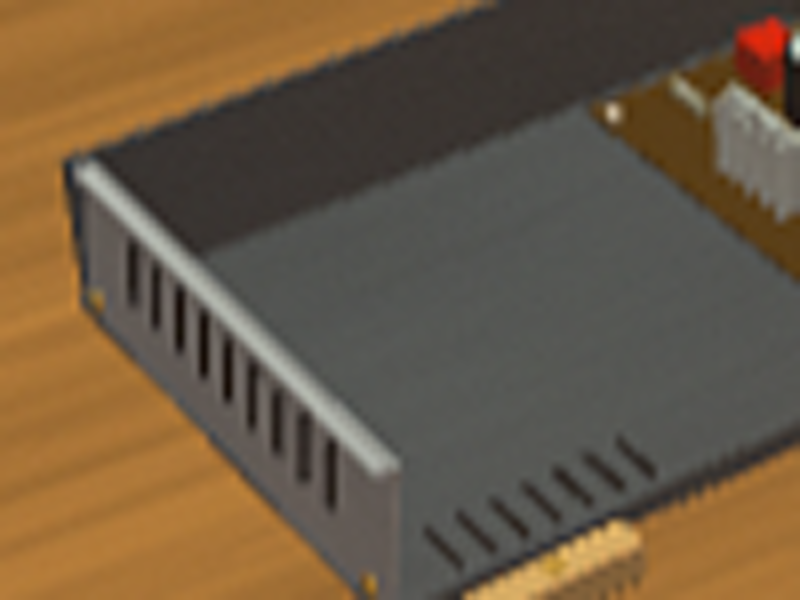

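View pics/a4.png

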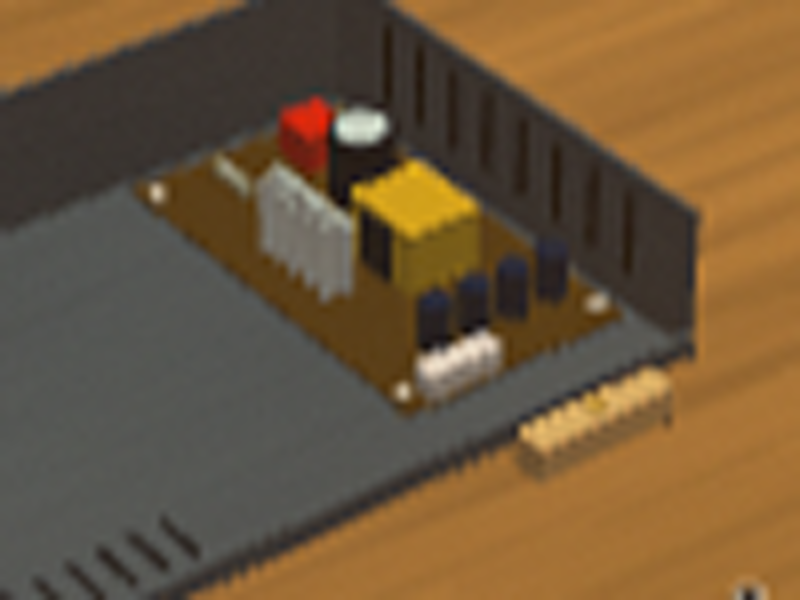

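```bash
python3 - <<'E'
from fit import *
def ang(nm,n,o,s,p,q,z,perp=False):
    a=back(n,px(o,s,p),z);b=back(n,px(o,s,q),z);d=b-a;t=np.degrees(np.arctan2(d[1],d[0]))
    t=(t-90 if perp else t); t=(t+90)%180-90
    print(nm,n,"yaw",round(t,2),"len",round(np.linalg.norm(d),1),a,b)
ang("pcb","top",(250,182),8,(487,567),(435,95),14)
ang("platetop outer","top",(300,182),8,(676,515),(603,0),70)
ang("platetop inner","top",(300,182),8,(652,518),(577,0),70)
ang("pcb bolts","top",(250,182),8,(471,540),(420,120),14)
ang("pcb bolts L","top",(250,182),8,(227,567),(181,145),14)
ang("bolts front","top",(250,182),8,(420,120),(181,145),14,True)
ang("bolts rear","top",(250,182),8,(471,540),(227,567),14,True)
ang("left wall","top",(250,182),8,(182,600),(125,27),70)
ang("front edge","top",(255,167),5,(580,60),(70,110),20,True)
ang("rearwall top?","top",(255,167),5,(640,412),(93,472),70,True)
ang("pcb","scene",(212,192),8,(135,185),(405,410),14)
ang("bolts","scene",(212,192),8,(158,193),(403,392),14)
ang("bolts front","scene",(212,192),8,(403,392),(598,302),14,True)
ang("platetop","scene",(155,202),8,(78,170),(380,475),69)
ang("rear wall top","scene",(152,175),5,(62,232),(510,68),70,True)
ang("left wall top","scene",(152,175),5,(512,68),(735,215),70)
ang("rear floor","scene",(155,202),8,(205,248),(590,108),12,True)
E
```

```text
pcb top yaw 3.3 len 169.0 [437.49 -46.71  14.  ] [606.16 -37.    14.  ]
platetop outer top yaw 3.45 len 178.6 [ 441.05 -241.23   70.  ] [ 619.29 -230.5    70.  ]
platetop inner top yaw 3.68 len 179.7 [ 440.37 -233.13   70.  ] [ 619.65 -221.58   70.  ]
pcb bolts top yaw 3.97 len 150.5 [447.11 -41.64  14.  ] [597.28 -31.22  14.  ]
pcb bolts L top yaw 3.94 len 150.9 [441.07  43.6   14.  ] [591.62  53.98  14.  ]
bolts front top yaw 3.8 len 85.4 [597.28 -31.22  14.  ] [591.62  53.98  14.  ]
bolts rear top yaw 4.05 len 85.5 [447.11 -41.64  14.  ] [441.07  43.6   14.  ]
left wall top yaw 3.54 len 197.8 [424.45  59.16  70.  ] [621.92  71.37  70.  ]
front edge top yaw 3.44 len 292.0 [ 640.47 -228.57   20.  ] [622.93  62.93  20.  ]
rearwall top? top yaw 3.98 len 294.6 [ 433.   -236.66   70.  ] [412.53  57.23  70.  ]
pcb scene yaw 2.74 len 170.0 [428.12 -37.92  14.  ] [597.94 -29.79  14.  ]
bolts scene yaw 3.27 len 152.0 [437.46 -33.47  14.  ] [589.18 -24.82  14.  ]
bolts front scene yaw 3.62 len 86.7 [589.18 -24.82  14.  ] [583.71  61.71  14.  ]
platetop scene yaw 3.51 len 196.5 [ 440.92 -237.09   69.  ] [ 637.05 -225.07   69.  ]
rear wall top scene yaw 2.95 len 292.7 [ 433.95 -234.92   70.  ] [418.89  57.41  70.  ]
left wall top scene yaw 4.6 len 201.1 [419.56  58.42  70.  ] [620.    74.55  70.  ]
rear floor scene yaw 0.85 len 155.4 [ 429.31 -193.21   12.  ] [427.02 -37.82  12.  ]
```

```bash
cat > plan.py <<'E'
from h import *
np.set_printoptions(precision=3,suppress=True)
def st(p=True):
    o=observe();q=o["tcp_rot"];Rm=R.from_quat([q[1],q[2],q[3],q[0]]).as_matrix()
    if p: print("t",round(o["time"],2),"pos",o["ee_pos"].round(1),"jaw yaw",round(np.degrees(np.arctan2(Rm[1,2],Rm[0,2])),2),"down",Rm[:,1].round(4),"F",o["contact_force"].round(2),"T",o["wrist_torque"].round(2),"open",round(o["opening"]*95,1),"q6",o["qpos"][5].round(3),"q",o["qpos"].round(2))
    return o,Rm
def to(target,yaw=None):
    o,Rm=st(False);d=Rm.T@(np.array(target)-o["ee_pos"]);print("shift units(30mm):",(d/30).round(3),"world d",(np.array(target)-o["ee_pos"]).round(1))
    if yaw is not None:
        z=np.array([np.cos(np.radians(yaw)),np.sin(np.radians(yaw)),0]);y=np.array([0,0,-1.]);x=np.cross(y,z)
        D=np.c_[x,y,z];rv=R.from_matrix(Rm.T@D).as_rotvec();print("rotvec deg",np.degrees(rv).round(2),"units",(np.degrees(rv)/90).round(4)," after-turn shift:",(D.T@(np.array(target)-o["ee_pos"])/30).round(3))
E
python3 - <<'E'
from plan import *
st(); to([561,305,150],41.5);to([561,305,150],41.5+180)
E
```

```text
t 1.3 pos [ 282.9 -557.3  228.7] jaw yaw -63.09 down [ 0. -0. -1.] F [-0.25  0.7   0.9 ] T [-0.02 -0.03 -0.06] open 95.1 q6 -0.106 q [-1.21  0.49  1.56  0.    1.09 -0.11]
shift units(30mm): [-21.275   2.621 -21.434] world d [278.1 862.3 -78.7]
rotvec deg [  -0.   -104.59    0.  ] units [-0.    -1.162  0.   ]  after-turn shift: [-15.386   2.622  25.987]
shift units(30mm): [-21.275   2.621 -21.434] world d [278.1 862.3 -78.7]
rotvec deg [-0.   75.41 -0.  ] units [-0.     0.838 -0.   ]  after-turn shift: [ 15.386   2.622 -25.987]
```

```bash
python3 - <<'E'
from plan import *
o,Rm=st(False)
u=np.array([278.1,862.3,0])/906*33
rows=[]
for i in range(15):
    rows.append((Rm.T@u/30).round(2).tolist()); Rm=Rm@R.from_rotvec([0,np.radians(-0.0775*90),0]).as_matrix()
for i in range(0,15,5):print(rows[i:i+5])
E
```

```text
[[-0.77, -0.0, -0.78], [-0.86, -0.0, -0.68], [-0.94, -0.0, -0.57], [-1.0, -0.0, -0.45], [-1.05, -0.0, -0.33]]
[[-1.08, -0.0, -0.2], [-1.1, -0.0, -0.06], [-1.1, -0.0, 0.07], [-1.08, -0.0, 0.2], [-1.05, -0.0, 0.33]]
[[-1.0, -0.0, 0.46], [-0.94, -0.0, 0.58], [-0.86, -0.0, 0.68], [-0.77, -0.0, 0.78], [-0.67, -0.0, 0.87]]
```

carry_out(
  xyz=[
    [-0.77,0,-0.78],
    [-0.86,0,-0.68],
    [-0.94,0,-0.57],
    [-1,0,-0.45],
    [-1,0,-0.33],
  ],
  dr=[
    [0,-0.0775,0],
    [0,-0.0775,0],
    [0,-0.0775,0],
    [0,-0.0775,0],
    [0,-0.0775,0],
  ],
  claw=[-1,-1,-1,-1,-1],
  squeeze=40,
)

```text
time: 1.72
ee_pos: [332.7, -400.2, 228.7]
tcp_rot: [-0.365, 0.365, -0.606, 0.606]
contact_force: [0.4, 0.6, 0.0]
opening: 1.0
```

carry_out(
  xyz=[
    [-1,0,-0.2],
    [-1,0,-0.06],
    [-1,0,0.07],
    [-1,0,0.2],
    [-1,0,0.33],
  ],
  dr=[
    [0,-0.0775,0],
    [0,-0.0775,0],
    [0,-0.0775,0],
    [0,-0.0775,0],
    [0,-0.0775,0],
  ],
  claw=[-1,-1,-1,-1,-1],
)

```text
time: 2.13
ee_pos: [380.0, -255.1, 228.8]
tcp_rot: [-0.53, 0.53, -0.468, 0.469]
contact_force: [1.5, -1.1, 1.0]
opening: 1.0
```

carry_out(
  xyz=[
    [-1,0,0.46],
    [-0.94,0,0.58],
    [-0.86,0,0.68],
    [-0.77,0,0.78],
    [-0.67,0,0.87],
  ],
  dr=[
    [0,-0.0775,0],
    [0,-0.0775,0],
    [0,-0.0775,0],
    [0,-0.0775,0],
    [0,-0.0775,0],
  ],
  claw=[-1,-1,-1,-1,-1],
)

```text
time: 2.55
ee_pos: [430.6, -97.9, 228.9]
tcp_rot: [-0.646, 0.646, -0.288, 0.288]
contact_force: [1.2, 0.2, 0.4]
opening: 0.998
```

```bash
python3 - <<'E'
from plan import *
st(); to([561,305,180],41.5)
E
```

```text
t 2.55 pos [430.6 -97.9 228.9] jaw yaw 41.88 down [ 0.001 -0.    -1.   ] F [1.23 0.25 0.39] T [ 0.04 -0.21 -0.03] open 94.8 q6 -1.104 q [-0.37  0.23  1.99 -0.    0.93 -1.1 ]
shift units(30mm): [-7.098  1.627 12.2  ] world d [130.4 402.9 -48.9]
rotvec deg [-0.01  0.38  0.04] units [-0.     0.004  0.   ]  after-turn shift: [-7.179  1.629 12.153]
```

carry_out(
  xyz=[
    [-0.55,0.1,0.94],
    [-0.55,0.1,0.94],
    [-0.55,0.1,0.94],
    [-0.55,0.1,0.94],
    [-0.55,0.1,0.94],
  ],
  dr=[
    [0,0,0],
    [0,0,0],
    [0,0,0],
    [0,0,0],
    [0,0,0],
  ],
  claw=[-1,-1,-1,-1,-1],
)

```text
time: 2.97
ee_pos: [481.5, 57.5, 213.7]
tcp_rot: [0.645, -0.645, 0.29, -0.29]
contact_force: [0.2, 0.1, -0.1]
opening: 0.999
```

carry_out(
  xyz=[
    [-0.55,0.1,0.94],
    [-0.55,0.1,0.94],
    [-0.55,0.1,0.94],
    [-0.55,0.1,0.94],
    [-0.55,0.1,0.94],
  ],
  dr=[
    [0,0,0],
    [0,0,0],
    [0,0,0],
    [0,0,0],
    [0,0,0],
  ],
  claw=[-0.6,-0.6,-0.6,-0.6,-0.6],
)

```text
time: 3.38
ee_pos: [532.3, 212.8, 198.5]
tcp_rot: [0.645, -0.645, 0.29, -0.29]
contact_force: [2.4, -0.1, -0.8]
opening: 0.807
```

carry_out(
  xyz=[
    [-0.55,0.1,0.94],
    [-0.55,0.1,0.94],
    [-0.53,0.1,0.92],
    [0,0,0],
  ],
  dr=[
    [0,0,0],
    [0,0,0],
    [0,0,0],
    [0,0,0],
  ],
  claw=[-0.4,-0.4,-0.4,-0.4],
)

```text
time: 3.72
ee_pos: [563.3, 307.7, 188.6]
tcp_rot: [0.646, -0.645, 0.289, -0.289]
contact_force: [-0.5, -0.6, 0.1]
opening: 0.703
```

```bash
python3 - <<'E'
from plan import *
st(); to([561,305,74],41.5)
for n in M:
    im=optics.camera(n);c=proj(n,[561,305,70])[0];print(n,c);crop(n,im,c,100,8,"b_"+n)
E
```

```text
t 3.72 pos [563.3 307.7 188.6] jaw yaw 41.7 down [ 0.001  0.001 -1.   ] F [-0.54 -0.55  0.1 ] T [ 0.06 -0.12 -0.01] open 66.8 q6 -0.331 q [ 0.4   0.55  1.56  0.    1.03 -0.33]
shift units(30mm): [ 0.019  3.821 -0.12 ] world d [  -2.3   -2.7 -114.6]
rotvec deg [-0.05  0.2  -0.02] units [-0.001  0.002 -0.   ]  after-turn shift: [ 0.018  3.821 -0.117]
scene [346.232 185.37 ]
b_scene origin 296 147 scale 8
top [180.254 210.029]
b_top origin 130 172 scale 8
```

View pics/b_scene.png

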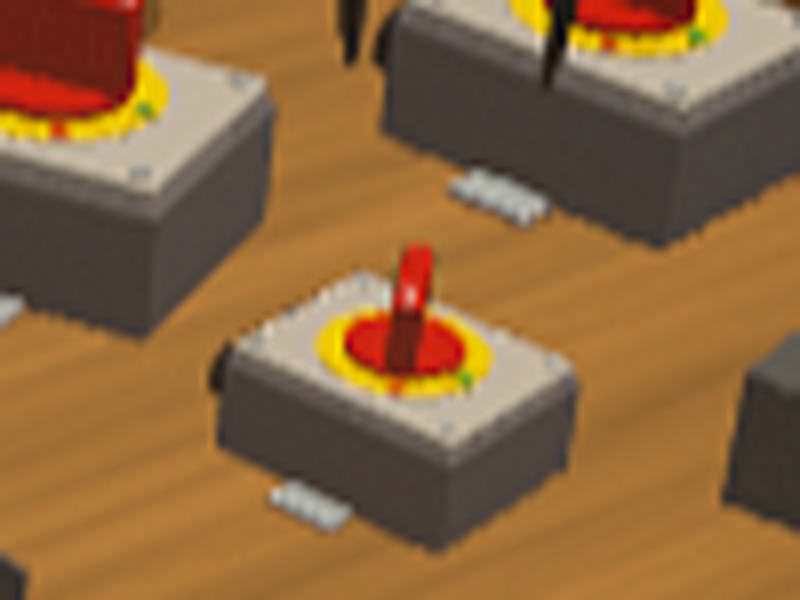

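View pics/b_top.png

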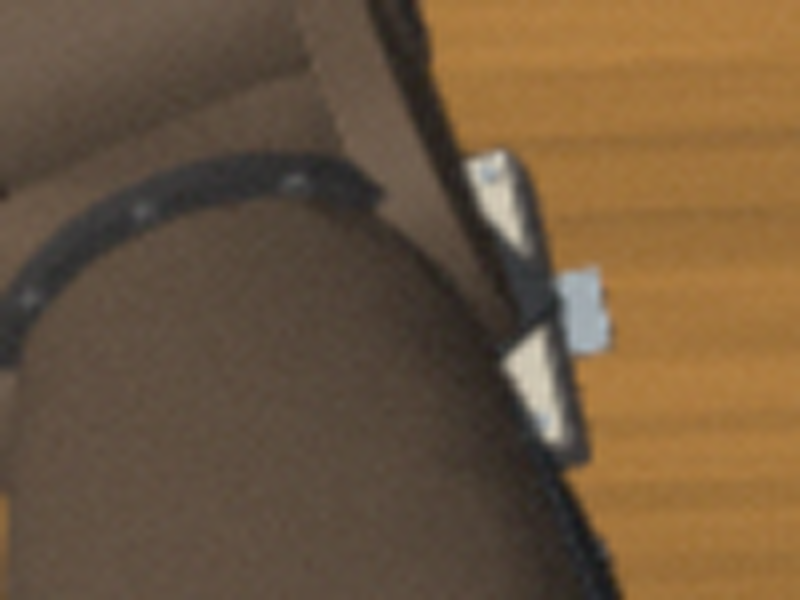

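carry_out(
  xyz=[
    [0,0.8,-0.1],
    [0,0.8,0],
    [0,0.8,0],
    [0,0.8,0],
    [0,0.6,0],
  ],
  dr=[
    [0,0,0],
    [0,0,0],
    [0,0,0],
    [0,0,0],
    [0,0,0],
  ],
  claw=[-0.4,-0.4,-0.4,-0.4,-0.4],
)

```text
time: 4.23
ee_pos: [559.7, 299.8, 74.3]
tcp_rot: [-0.644, 0.645, -0.291, 0.29]
contact_force: [0.1, 0.6, 0.3]
opening: 0.697
```

carry_out(
  xyz=[
    [0,0,0],
    [0,0,0],
    [0,0,0],
    [0,0,0],
    [0,0,0],
  ],
  dr=[
    [0,0,0],
    [0,0,0],
    [0,0,0],
    [0,0,0],
    [0,0,0],
  ],
  claw=[1,1,1,1,1],
  squeeze=25,
)

```text
time: 4.65
ee_pos: [560.7, 301.4, 77.0]
tcp_rot: [0.645, -0.644, 0.29, -0.291]
contact_force: [-0.6, 0.5, -0.5]
opening: 0.406
```

carry_out(
  xyz=[
    [0,0,0],
    [0,0,0],
    [0,0,0],
    [0,0,0],
  ],
  dr=[
    [0,0,0],
    [0,0,0],
    [0,0,0],
    [0,0,0],
  ],
  claw=[1,1,1,1],
)

```text
time: 4.98
ee_pos: [562.7, 303.4, 76.2]
tcp_rot: [0.647, -0.642, 0.289, -0.292]
contact_force: [19.4, 23.1, -15.5]
opening: 0.127
```

```bash
python3 - <<'E'
from plan import *
st()
im=optics.camera("scene");crop("scene",im,(346,185),100,8,"c")
E
```

```text
t 4.98 pos [562.7 303.4  76.2] jaw yaw 41.49 down [ 0.007  0.004 -1.   ] F [ 19.4   23.14 -15.53] T [ 4.15 -3.39 -0.05] open 12.1 q6 -0.335 q [ 0.39  0.68  1.66  0.    0.79 -0.34]
c origin 296 147 scale 8
```

View pics/c.png

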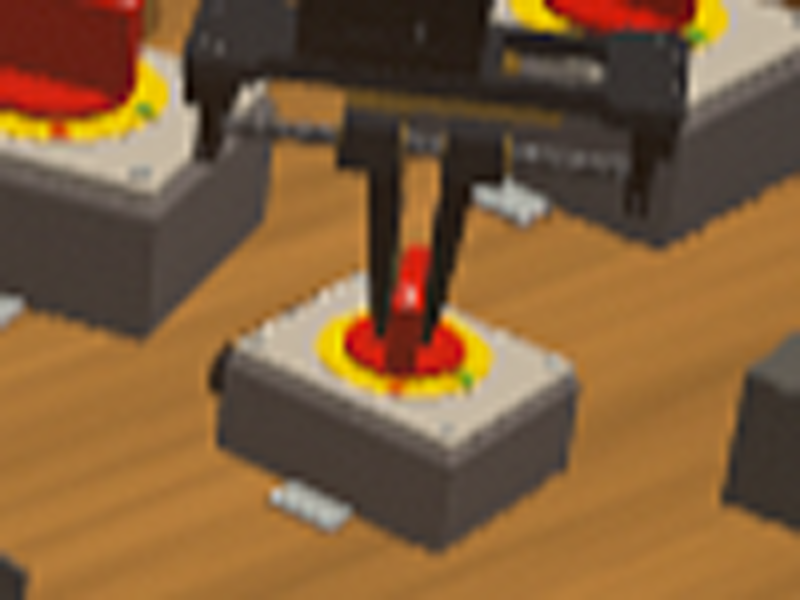

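carry_out(
  xyz=[
    [0,0,0.08],
    [0,0,0],
  ],
  dr=[
    [0,0,0],
    [0,0,0],
  ],
  claw=[1,1],
)

```text
time: 5.2
ee_pos: [563.1, 303.8, 76.1]
tcp_rot: [0.646, -0.644, 0.29, -0.291]
contact_force: [4.6, 3.7, 1.2]
opening: 0.121
```

```bash
python3 - <<'E'
from plan import *
st()
E
```

```text
t 5.2 pos [563.1 303.8  76.1] jaw yaw 41.55 down [ 0.003  0.001 -1.   ] F [4.58 3.72 1.19] T [ 0.89 -0.86  0.03] open 11.5 q6 -0.334 q [ 0.39  0.68  1.66  0.    0.8  -0.33]
```

carry_out(
  xyz=[
    [0,0,0],
    [0,0,0],
    [0,0,0],
    [0,0,0],
    [0,0,0],
  ],
  dr=[
    [0,-0.06,0],
    [0,-0.06,0],
    [0,-0.06,0],
    [0,-0.06,0],
    [0,-0.06,0],
  ],
  claw=[1,1,1,1,1],
)

```text
time: 5.62
ee_pos: [563.9, 304.9, 76.1]
tcp_rot: [0.697, -0.693, 0.129, -0.132]
contact_force: [10.5, 14.8, -5.6]
opening: 0.129
```

carry_out(
  xyz=[
    [0,0,0],
    [0,0,0],
    [0,0,0],
    [0,0,0],
    [0,0,0],
  ],
  dr=[
    [0,-0.06,0],
    [0,-0.06,0],
    [0,-0.06,0],
    [0,-0.06,0],
    [0,-0.06,0],
  ],
  claw=[1,1,1,1,1],
)

```text
time: 6.03
ee_pos: [564.1, 306.4, 76.1]
tcp_rot: [0.708, -0.704, -0.038, 0.033]
contact_force: [8.6, 24.0, -8.3]
opening: 0.126
```

```bash
python3 - <<'E'
from plan import *
st()
E
```

```text
t 6.03 pos [564.1 306.4  76.1] jaw yaw 95.77 down [ 0.006  0.006 -1.   ] F [ 8.62 24.02 -8.34] T [ 4.58 -1.59 -0.06] open 12.0 q6 -1.281 q [ 0.39  0.69  1.66  0.    0.79 -1.28]
```

carry_out(
  xyz=[
    [0,0,0.08],
    [0,0,0],
    [0,0,0],
  ],
  dr=[
    [0,-0.05,0],
    [0,-0.02,0],
    [0,0,0],
  ],
  claw=[1,1,1],
)

```text
time: 6.28
ee_pos: [564.0, 307.0, 76.1]
tcp_rot: [0.704, -0.702, -0.076, 0.071]
contact_force: [10.2, 10.4, -5.5]
opening: 0.128
```

```bash
python3 - <<'E'
from plan import *
st()
im=optics.camera("scene");crop("scene",im,(346,185),100,8,"c2")
E
```

```text
t 6.28 pos [564.  307.   76.1] jaw yaw 101.93 down [ 0.006  0.003 -1.   ] F [10.16 10.36 -5.55] T [ 1.94 -2.01 -0.28] open 12.1 q6 -1.385 q [ 0.4   0.69  1.65  0.    0.79 -1.38]
c2 origin 296 147 scale 8
```

View pics/c2.png

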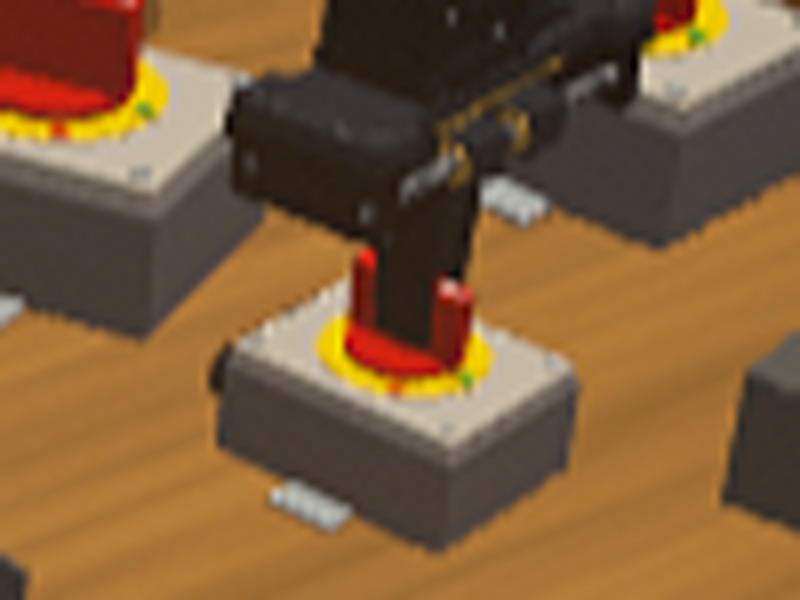

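carry_out(
  xyz=[
    [0,0,0],
    [0,0,0],
    [0,0,0],
    [0,0,0],
    [0,-0.5,0],
  ],
  dr=[
    [0,0,0],
    [0,0,0],
    [0,0,0],
    [0,0,0],
    [0,0,0],
  ],
  claw=[-0.4,-0.4,-0.4,-0.4,-0.4],
)

```text
time: 6.75
ee_pos: [560.5, 304.6, 88.4]
tcp_rot: [-0.703, 0.704, 0.071, -0.074]
contact_force: [0.2, -0.1, -0.0]
opening: 0.416
```

carry_out(
  xyz=[
    [0,-1,0],
    [0,-1,0],
    [0,-1,0],
    [0,-1,0],
    [0,0,0],
  ],
  dr=[
    [0,0,0],
    [0,0,0],
    [0,0,0],
    [0,0,0],
    [0,0,0],
  ],
  claw=[-0.4,-0.4,-0.4,-0.4,-0.4],
)

```text
time: 7.17
ee_pos: [563.3, 306.0, 216.6]
tcp_rot: [0.704, -0.703, -0.076, 0.07]
contact_force: [-0.2, 0.0, 0.7]
opening: 0.695
```

```bash
python3 - <<'E'
from plan import *
o,Rm=st()
im=optics.camera("scene");crop("scene",im,(346,185),100,8,"c3")
# square pos, yaw -6.7 ; grip at +8 along y of square
a=np.radians(-6.7);g=np.array([488.2,-376.9])+8*np.array([-np.sin(a),np.cos(a)]);print("grip",g)
to([g[0],g[1],210],-6.7)
rows=[]
d=np.array([g[0],g[1]])-o["ee_pos"][:2];L=np.linalg.norm(d);u=np.r_[d/L*30,0]
print(L)
for i in range(15):
    rows.append((Rm.T@u/30).round(2).tolist()); Rm=Rm@R.from_rotvec([0,np.radians(0.08*90),0]).as_matrix()
for i in range(0,15,5):print(rows[i:i+5])
E
```

```text
t 7.17 pos [563.3 306.  216.6] jaw yaw 101.84 down [ 0.007  0.003 -1.   ] F [-0.16  0.05  0.68] T [ 0.08 -0.22 -0.03] open 66.0 q6 -1.383 q [ 0.39  0.52  1.54 -0.    1.07 -1.38]
c3 origin 296 147 scale 8
grip [ 489.133 -368.955]
shift units(30mm): [ -7.011   0.072 -21.504] world d [ -73.5 -674.5   -3.7]
rotvec deg [ -0.31 108.54   0.16] units [-0.003  1.206  0.002]  after-turn shift: [22.617  0.124  0.191]
678.980288811061
[[-0.31, -0.0, -0.95], [-0.19, -0.0, -0.98], [-0.06, -0.0, -1.0], [0.06, -0.0, -1.0], [0.19, -0.0, -0.98]]
[[0.31, -0.0, -0.95], [0.42, -0.0, -0.91], [0.53, -0.0, -0.85], [0.64, -0.0, -0.77], [0.73, -0.0, -0.69]]
[[0.81, -0.0, -0.59], [0.88, -0.0, -0.48], [0.93, -0.0, -0.37], [0.97, -0.0, -0.25], [0.99, -0.0, -0.13]]
```

View pics/c3.png

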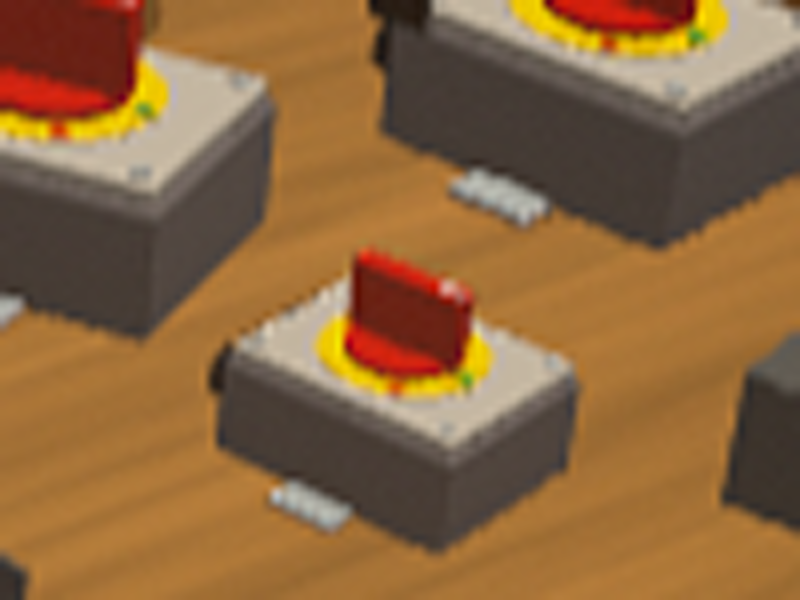

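carry_out(
  xyz=[
    [-0.31,0,-0.95],
    [-0.19,0,-0.98],
    [-0.06,0,-1],
    [0.06,0,-1],
    [0.19,0,-0.98],
  ],
  dr=[
    [0,0.079,0],
    [0,0.079,0],
    [0,0.079,0],
    [0,0.079,0],
    [0,0.079,0],
  ],
  claw=[-0.3,-0.3,-0.3,-0.3,-0.3],
)

```text
time: 7.63
ee_pos: [545.1, 154.8, 209.4]
tcp_rot: [-0.691, 0.692, -0.148, 0.147]
contact_force: [1.6, -0.3, -0.6]
opening: 0.649
```

carry_out(
  xyz=[
    [0.31,0,-0.95],
    [0.42,0,-0.91],
    [0.53,0,-0.85],
    [0.64,0,-0.77],
    [0.73,0,-0.69],
  ],
  dr=[
    [0,0.079,0],
    [0,0.079,0],
    [0,0.079,0],
    [0,0.079,0],
    [0,0.079,0],
  ],
  claw=[-0.3,-0.3,-0.3,-0.3,-0.3],
)

```text
time: 8.05
ee_pos: [530.2, 5.3, 209.5]
tcp_rot: [-0.613, 0.614, -0.352, 0.351]
contact_force: [-0.3, -0.2, -0.7]
opening: 0.649
```

carry_out(
  xyz=[
    [0.81,0,-0.59],
    [0.88,0,-0.48],
    [0.93,0,-0.37],
    [0.97,0,-0.25],
    [0.99,0,-0.13],
  ],
  dr=[
    [0,0.079,0],
    [0,0.079,0],
    [0,0.079,0],
    [0,0.079,0],
    [0,0.079,0],
  ],
  claw=[-0.3,-0.3,-0.3,-0.3,-0.3],
)

```text
time: 8.47
ee_pos: [516.8, -144.2, 209.5]
tcp_rot: [0.477, -0.477, 0.523, -0.521]
contact_force: [1.0, 1.0, -0.2]
opening: 0.648
```

```bash
python3 - <<'E'
from plan import *
st();to([489.1,-369,200],-6.7)
E
```

```text
t 8.47 pos [ 516.8 -144.2  209.5] jaw yaw -5.17 down [-0.002  0.001 -1.   ] F [ 1.04  0.97 -0.22] T [ 0.08 -0.14 -0.07] open 61.6 q6 -0.305 q [-0.4   0.39  1.8  -0.    0.96 -0.3 ]
shift units(30mm): [ 7.547  0.315 -0.244] world d [ -27.7 -224.8   -9.5]
rotvec deg [ 0.11  1.53 -0.03] units [ 0.001  0.017 -0.   ]  after-turn shift: [ 7.551  0.318 -0.043]
```

carry_out(
  xyz=[
    [0.95,0.04,-0.03],
    [0.95,0.04,0],
    [0.95,0.04,0],
    [0.95,0.04,0],
    [0.95,0.04,0],
  ],
  dr=[
    [0.001,0.017,0],
    [0,0,0],
    [0,0,0],
    [0,0,0],
    [0,0,0],
  ],
  claw=[-0.3,-0.3,-0.3,-0.3,-0.3],
)

```text
time: 8.88
ee_pos: [501.0, -285.6, 203.4]
tcp_rot: [0.472, -0.471, 0.527, -0.527]
contact_force: [0.2, 0.5, -0.2]
opening: 0.649
```

carry_out(
  xyz=[
    [0.95,0.04,0],
    [0.95,0.04,0],
    [0.9,0.04,0],
    [0,0,0],
    [0,0,0],
  ],
  dr=[
    [0,0,0],
    [0,0,0],
    [0,0,0],
    [0,0,0],
    [0,0,0],
  ],
  claw=[-0.3,-0.3,-0.3,-0.3,-0.3],
)

```text
time: 9.3
ee_pos: [491.7, -368.6, 199.5]
tcp_rot: [0.471, -0.471, 0.528, -0.527]
contact_force: [0.0, 0.1, -0.4]
opening: 0.651
```

```bash
python3 - <<'E'
from plan import *
st();to([489.1,-369,18],-6.7)
E
```

```text
t 9.3 pos [ 491.7 -368.6  199.5] jaw yaw -6.46 down [-0.     0.002 -1.   ] F [ 0.01  0.13 -0.37] T [-0.01 -0.09  0.01] open 61.9 q6 -0.639 q [-0.75  0.51  1.62  0.    1.02 -0.64]
shift units(30mm): [ 0.03   6.049 -0.083] world d [  -2.6   -0.4 -181.5]
rotvec deg [ 0.02  0.24 -0.08] units [ 0.     0.003 -0.001]  after-turn shift: [ 0.022  6.049 -0.085]
```

carry_out(
  xyz=[
    [0,1,-0.08],
    [0,1,0],
    [0,1,0],
    [0,1,0],
    [0,1,0],
  ],
  dr=[
    [0,0.003,0],
    [0,0,0],
    [0,0,0],
    [0,0,0],
    [0,0,0],
  ],
  claw=[-0.3,-0.3,-0.3,-0.3,-0.3],
)

```text
time: 9.72
ee_pos: [490.3, -366.1, 49.5]
tcp_rot: [-0.471, 0.47, -0.528, 0.528]
contact_force: [0.1, -0.3, -0.0]
opening: 0.649
```

```bash
python3 - <<'E'
from plan import *
st();to([489.1,-369,18],-6.7)
im=optics.camera("scene");crop("scene",im,(118,255),100,8,"d1")
E
```

```text
t 9.72 pos [ 490.3 -366.1   49.5] jaw yaw -6.55 down [ 0.001  0.    -1.   ] F [ 0.13 -0.28 -0.04] T [-0.04 -0.08  0.03] open 61.6 q6 -0.637 q [-0.75  0.69  1.74  0.    0.7  -0.64]
shift units(30mm): [ 0.1    1.05  -0.031] world d [ -1.2  -2.9 -31.5]
rotvec deg [-0.05  0.15 -0.03] units [-0.001  0.002 -0.   ]  after-turn shift: [ 0.1    1.05  -0.029]
d1 origin 68 217 scale 8
```

View pics/d1.png

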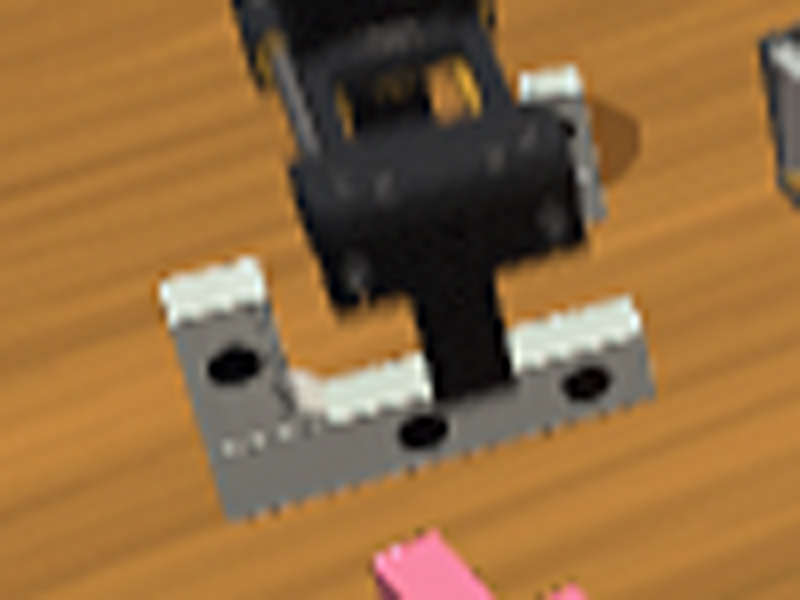

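carry_out(
  xyz=[
    [0,0.6,0],
    [0,0.45,-0.02],
    [0,0,0],
    [0,0,0],
    [0,0,0],
  ],
  dr=[
    [0,0,0],
    [0,0,0],
    [0,0,0],
    [0,0,0],
    [0,0,0],
  ],
  claw=[-0.3,-0.3,1,1,1],
  squeeze=55,
)

```text
time: 10.18
ee_pos: [490.4, -367.5, 20.7]
tcp_rot: [-0.471, 0.47, -0.527, 0.529]
contact_force: [-0.6, 0.4, -0.3]
opening: 0.496
```

carry_out(
  xyz=[
    [0,0,0],
    [0,0,0],
    [0,0,0],
    [0,0,0],
    [0,0,0],
  ],
  dr=[
    [0,0,0],
    [0,0,0],
    [0,0,0],
    [0,0,0],
    [0,0,0],
  ],
  claw=[1,1,1,1,1],
)

```text
time: 10.6
ee_pos: [490.1, -367.8, 20.0]
tcp_rot: [-0.471, 0.47, -0.527, 0.529]
contact_force: [-0.8, 0.3, 6.1]
opening: 0.208
```

carry_out(
  xyz=[
    [0,0,0],
    [0,0,0],
    [0,0,0],
  ],
  dr=[
    [0,0,0],
    [0,0,0],
    [0,0,0],
  ],
  claw=[1,1,1],
)

```text
time: 10.85
ee_pos: [490.1, -367.8, 20.0]
tcp_rot: [-0.471, 0.47, -0.527, 0.529]
contact_force: [0.6, 0.9, 5.9]
opening: 0.206
```

```bash
python3 - <<'E'
from plan import *
st()
E
```

```text
t 10.85 pos [ 490.1 -367.8   20. ] jaw yaw -6.61 down [ 0.002 -0.001 -1.   ] F [0.58 0.87 5.91] T [ 0.21  0.01 -0.11] open 19.6 q6 -0.638 q [-0.75  0.74  1.75  0.    0.65 -0.64]
```

carry_out(
  xyz=[
    [0,-0.3,0],
    [0,-0.6,0],
    [0,-1,0],
    [0,-1,0],
    [0,-1,0],
  ],
  dr=[
    [0,0,0],
    [0,0,0],
    [0,0,0],
    [0,0,0],
    [0,0,0],
  ],
  claw=[1,1,1,1,1],
)

```text
time: 11.27
ee_pos: [489.4, -367.4, 137.8]
tcp_rot: [0.471, -0.47, 0.528, -0.528]
contact_force: [0.4, -0.4, -2.9]
opening: 0.209
```

```bash
python3 - <<'E'
from plan import *
st();to([532,-135,135],3.6)
im=optics.camera("scene");cv2.imwrite("pics/e1.png",im[:,:,::-1])
E
```

```text
t 11.27 pos [ 489.4 -367.4  137.8] jaw yaw -6.61 down [ 0.001  0.001 -1.   ] F [ 0.38 -0.4  -2.89] T [ 0.02 -0.18 -0.01] open 19.9 q6 -0.638 q [-0.75  0.57  1.69  0.    0.88 -0.64]
shift units(30mm): [-7.857  0.101  0.52 ] world d [ 42.6 232.4  -2.8]
rotvec deg [ -0.04 -10.21  -0.04] units [-0.    -0.114 -0.   ]  after-turn shift: [-7.641  0.095  1.905]
```

View pics/e1.png

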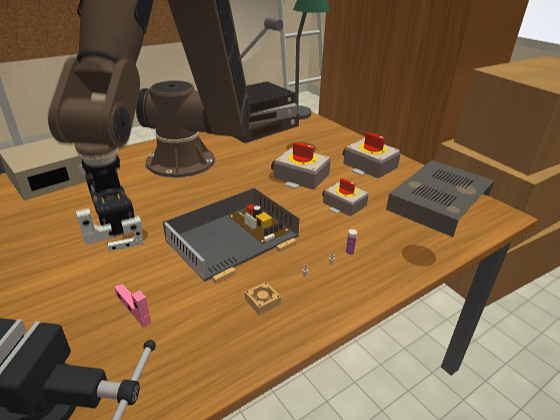

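carry_out(
  xyz=[
    [0,0,0],
    [0,0,0],
    [-0.95,0,0.24],
    [-0.95,0,0.24],
    [-0.95,0,0.24],
  ],
  dr=[
    [0,-0.057,0],
    [0,-0.057,0],
    [0,0,0],
    [0,0,0],
    [0,0,0],
  ],
  claw=[1,1,1,1,1],
)

```text
time: 11.73
ee_pos: [505.5, -280.1, 136.5]
tcp_rot: [0.516, -0.515, 0.484, -0.484]
contact_force: [1.2, 0.5, -2.1]
opening: 0.208
```

carry_out(
  xyz=[
    [-0.95,0,0.24],
    [-0.95,0,0.24],
    [-0.95,0,0.24],
    [-0.95,0,0.24],
    [-0.95,0,0.24],
  ],
  dr=[
    [0,0,0],
    [0,0,0],
    [0,0,0],
    [0,0,0],
    [0,0,0],
  ],
  claw=[1,1,1,1,1],
)

```text
time: 12.15
ee_pos: [532.6, -135.0, 136.7]
tcp_rot: [0.516, -0.515, 0.484, -0.484]
contact_force: [0.1, 0.4, -2.3]
opening: 0.206
```

carry_out(
  xyz=[
    [0,0,0],
    [0,0,0],
  ],
  dr=[
    [0,0,0],
    [0,0,0],
  ],
  claw=[1,1],
)

```text
time: 12.32
ee_pos: [532.8, -135.2, 136.7]
tcp_rot: [0.517, -0.516, 0.483, -0.484]
contact_force: [0.4, -0.9, -2.2]
opening: 0.208
```

```bash
python3 - <<'E'
from plan import *
st();to([532,-135,60],3.6)
for n in M:
    im=optics.camera(n);c=proj(n,[535,-180,60])[0];print(n,c);crop(n,im,c,130,6,"f_"+n)
E
```

```text
t 12.32 pos [ 532.8 -135.2  136.7] jaw yaw 3.8 down [ 0.001 -0.    -1.   ] F [ 0.44 -0.91 -2.21] T [ 0.04 -0.1  -0.  ] open 19.7 q6 -0.435 q [-0.37  0.5   1.84  0.    0.8  -0.44]
shift units(30mm): [-0.008  2.557 -0.028] world d [ -0.8   0.2 -76.7]
rotvec deg [-0.07  0.2   0.01] units [-0.001  0.002  0.   ]  after-turn shift: [-0.007  2.557 -0.025]
scene [200.124 236.049]
f_scene origin 135 187 scale 6
top [358.228 213.077]
f_top origin 293 164 scale 6
```

View pics/f_scene.png

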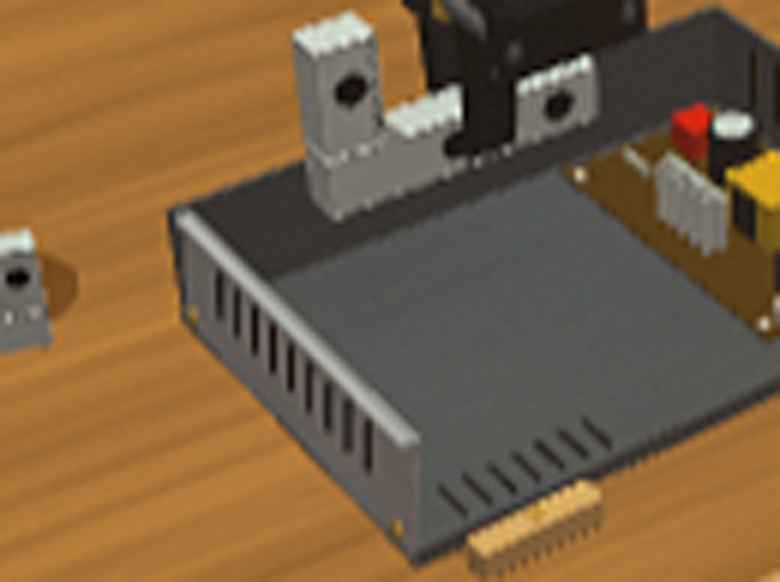

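View pics/f_top.png

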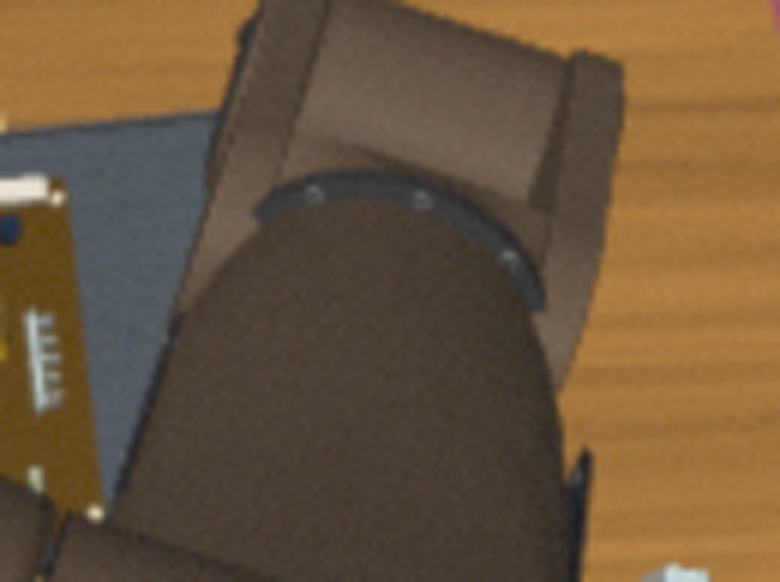

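carry_out(
  xyz=[
    [0,0.8,0],
    [0,0.8,0],
    [0,0.8,0],
    [0,0.6,0],
    [0,0,0],
  ],
  dr=[
    [0,0,0],
    [0,0,0],
    [0,0,0],
    [0,0,0],
    [0,0,0],
  ],
  claw=[1,1,1,1,1],
)

```text
time: 12.83
ee_pos: [531.3, -137.2, 43.5]
tcp_rot: [-0.515, 0.516, -0.485, 0.483]
contact_force: [-0.1, 0.6, -1.9]
opening: 0.205
```

```bash
python3 - <<'E'
from plan import *
st();to([532,-135,32],3.6)
im=optics.camera("scene");c=proj("scene",[535,-180,40])[0];crop("scene",im,c,130,6,"g")
E
```

```text
t 12.83 pos [ 531.3 -137.2   43.5] jaw yaw 3.56 down [-0.003  0.002 -1.   ] F [-0.07  0.59 -1.94] T [ 0.07 -0.05 -0.02] open 19.4 q6 -0.436 q [-0.37  0.64  1.91  0.    0.6  -0.44]
shift units(30mm): [-0.072  0.385  0.03 ] world d [  0.7   2.2 -11.5]
rotvec deg [ 0.17 -0.04 -0.1 ] units [ 0.002 -0.001 -0.001]  after-turn shift: [-0.073  0.385  0.029]
g origin 135 193 scale 6
```

View pics/g.png

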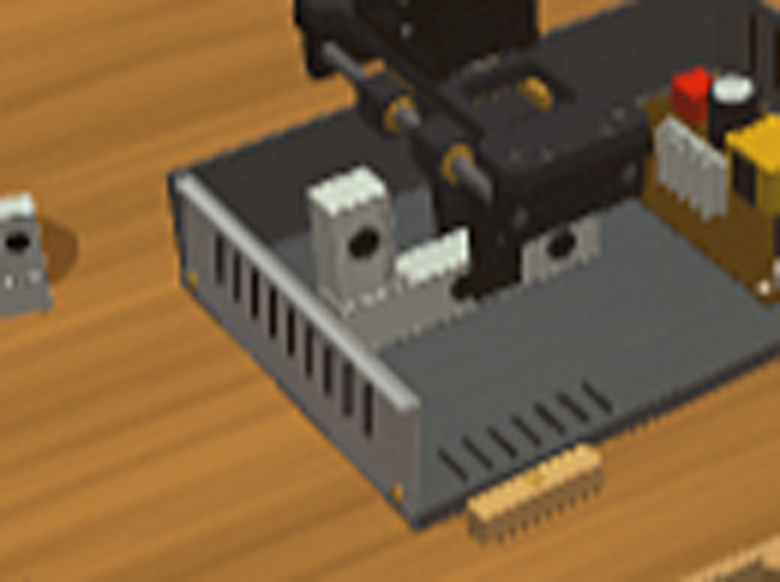

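carry_out(
  xyz=[
    [0,0.2,0],
    [0,0.13,0],
    [0,0.07,0],
    [0,0.05,0],
  ],
  dr=[
    [0,0,0],
    [0,0,0],
    [0,0,0],
    [0,0,0],
  ],
  claw=[1,1,1,1],
)

```text
time: 13.22
ee_pos: [533.1, -136.7, 33.5]
tcp_rot: [0.516, -0.515, 0.483, -0.485]
contact_force: [0.4, 0.5, -2.7]
opening: 0.212
```

```bash
python3 - <<'E'
from plan import *
st()
E
```

```text
t 13.22 pos [ 533.1 -136.7   33.5] jaw yaw 3.65 down [ 0.002 -0.001 -1.   ] F [ 0.37  0.51 -2.75] T [ 0.05 -0.07  0.02] open 20.1 q6 -0.435 q [-0.37  0.66  1.91  0.    0.57 -0.44]
```

carry_out(
  xyz=[
    [0,0.05,0],
    [0,0.03,0],
    [0,0,0],
  ],
  dr=[
    [0,0,0],
    [0,0,0],
    [0,0,0],
  ],
  claw=[1,1,1],
)

```text
time: 13.47
ee_pos: [533.2, -136.6, 32.0]
tcp_rot: [0.516, -0.515, 0.483, -0.485]
contact_force: [-3.6, 0.9, 11.1]
opening: 0.207
```

```bash
python3 - <<'E'
from plan import *
st()
E
```

```text
t 13.47 pos [ 533.2 -136.6   32. ] jaw yaw 3.67 down [ 0.003 -0.001 -1.   ] F [-3.61  0.87 11.06] T [ 0.11  0.58 -0.02] open 19.6 q6 -0.435 q [-0.37  0.66  1.91  0.    0.57 -0.44]
```

carry_out(
  xyz=[
    [0.1,0,0],
    [0.1,0,0],
    [0.1,0,0],
    [0.1,0,0],
  ],
  dr=[
    [0,0,0],
    [0,0,0],
    [0,0,0],
    [0,0,0],
  ],
  claw=[1,1,1,1],
)

```text
time: 13.8
ee_pos: [534.4, -148.5, 32.0]
tcp_rot: [0.516, -0.515, 0.483, -0.485]
contact_force: [-0.4, 3.2, 8.9]
opening: 0.205
```

```bash
python3 - <<'E'
from plan import *
st()
im=optics.camera("scene");c=proj("scene",[535,-180,40])[0];crop("scene",im,c,100,8,"i")
E
```

```text
t 13.8 pos [ 534.4 -148.5   32. ] jaw yaw 3.66 down [ 0.004 -0.001 -1.   ] F [-0.36  3.16  8.88] T [ 0.56  0.   -0.01] open 19.4 q6 -0.455 q [-0.39  0.67  1.9   0.    0.57 -0.46]
i origin 150 204 scale 8
```

View pics/i.png

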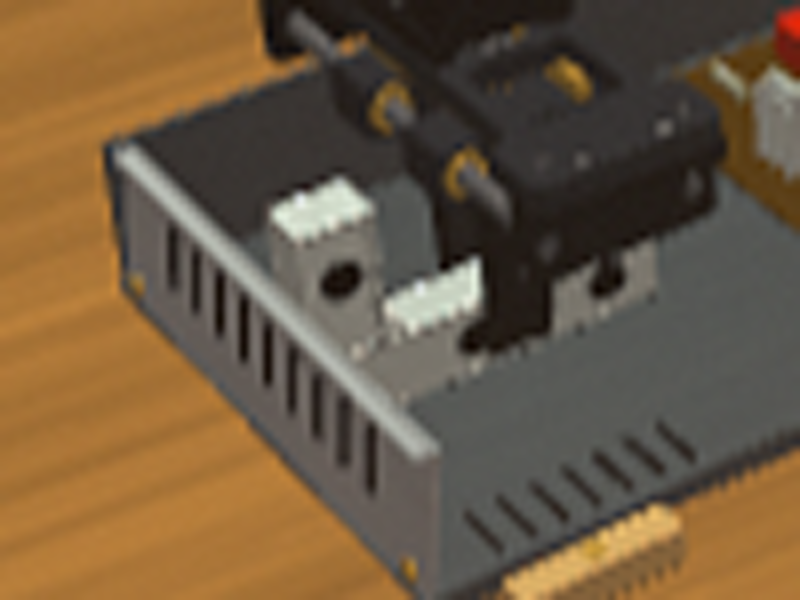

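Square is on the floor (F z ≈ 9–11 N), nearing the plate's top edge. Continuing in small steps, watching the force.

carry_out(
  xyz=[
    [0.06,0,0],
    [0.06,0,0],
  ],
  dr=[
    [0,0,0],
    [0,0,0],
  ],
  claw=[1,1],
)

```text
time: 14.02
ee_pos: [534.7, -152.1, 32.0]
tcp_rot: [0.516, -0.515, 0.483, -0.485]
contact_force: [0.8, 4.1, 10.0]
opening: 0.203
```

carry_out(
  xyz=[
    [0.05,0,0],
    [0.05,0,0],
  ],
  dr=[
    [0,0,0],
    [0,0,0],
  ],
  claw=[1,1],
)

```text
time: 14.18
ee_pos: [534.8, -154.9, 32.0]
tcp_rot: [0.516, -0.515, 0.483, -0.485]
contact_force: [0.2, 5.6, 9.9]
opening: 0.208
```

```bash
python3 - <<'E'
from plan import *
st()
E
```

```text
t 14.18 pos [ 534.8 -154.9   32. ] jaw yaw 3.66 down [ 0.004 -0.001 -1.   ] F [0.16 5.57 9.88] T [ 1.   -0.02 -0.01] open 19.8 q6 -0.466 q [-0.4   0.67  1.9   0.    0.57 -0.47]
```

carry_out(
  xyz=[
    [0.04,0,0],
    [0.03,0,0],
  ],
  dr=[
    [0,0,0],
    [0,0,0],
  ],
  claw=[1,1],
)

```text
time: 14.35
ee_pos: [534.9, -156.9, 32.0]
tcp_rot: [0.516, -0.515, 0.483, -0.485]
contact_force: [-0.5, 5.6, 11.5]
opening: 0.205
```

carry_out(
  xyz=[
    [0.03,0,0],
    [0.03,0,0],
  ],
  dr=[
    [0,0,0],
    [0,0,0],
  ],
  claw=[1,1],
)

```text
time: 14.52
ee_pos: [535.0, -158.5, 32.0]
tcp_rot: [0.516, -0.515, 0.483, -0.485]
contact_force: [0.3, 5.9, 10.0]
opening: 0.207
```

carry_out(
  xyz=[
    [0.03,0,0],
    [0.03,0,0],
  ],
  dr=[
    [0,0,0],
    [0,0,0],
  ],
  claw=[1,1],
)

```text
time: 14.68
ee_pos: [534.9, -159.2, 32.0]
tcp_rot: [0.517, -0.515, 0.483, -0.484]
contact_force: [2.2, 22.1, 13.7]
opening: 0.205
```

```bash
python3 - <<'E'
from plan import *
st()
E
```

```text
t 14.68 pos [ 534.9 -159.2   32. ] jaw yaw 3.64 down [ 0.003  0.001 -1.   ] F [ 2.2  22.12 13.66] T [ 3.86 -0.49  0.13] open 19.4 q6 -0.475 q [-0.41  0.67  1.89  0.    0.58 -0.48]
```

```bash
python3 - <<'E'
from plan import *
st()
im=optics.camera("scene");c=proj("scene",[535,-200,40])[0];crop("scene",im,c,80,10,"j");crop("scene",im,(346,185),80,6,"j2")
im=optics.camera("top");cv2.imwrite("pics/jt.png",im[:,:,::-1])
st()
E
```

```text
t 14.68 pos [ 534.9 -159.2   32. ] jaw yaw 3.64 down [ 0.003  0.001 -1.   ] F [ 2.2  22.12 13.66] T [ 3.86 -0.49  0.13] open 19.4 q6 -0.475 q [-0.41  0.67  1.89  0.    0.58 -0.48]
j origin 153 214 scale 10
j2 origin 306 155 scale 6
t 14.78 pos [ 534.9 -159.1   32. ] jaw yaw 3.67 down [ 0.003  0.001 -1.   ] F [ 0.92 16.06 12.92] T [ 2.69 -0.28  0.13] open 19.8 q6 -0.475 q [-0.41  0.67  1.89  0.    0.58 -0.48]
```

View pics/j.png

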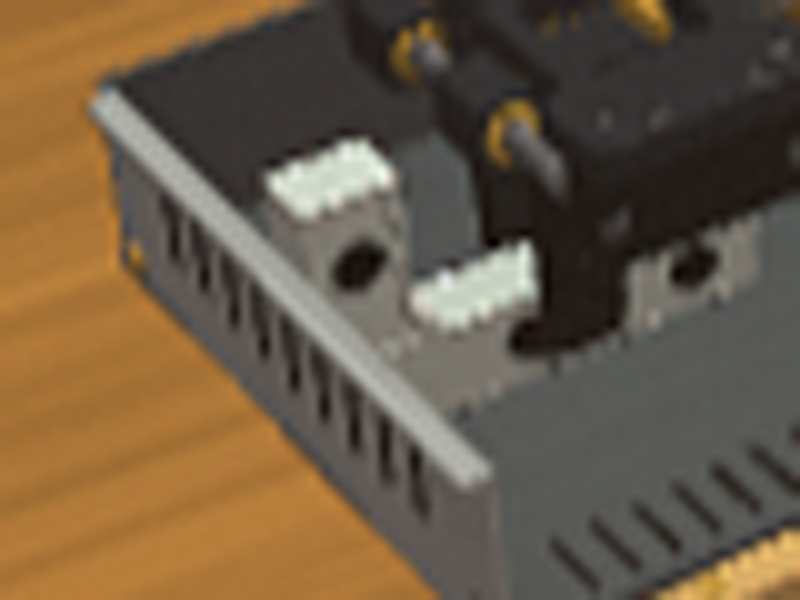

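View pics/j2.png

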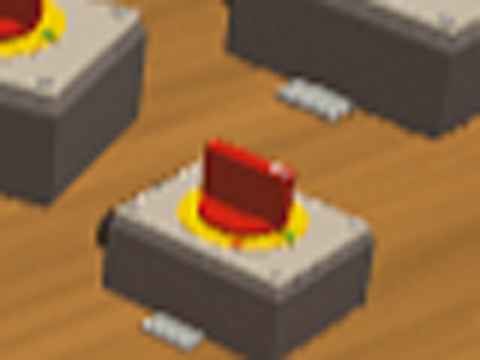

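View pics/jt.png

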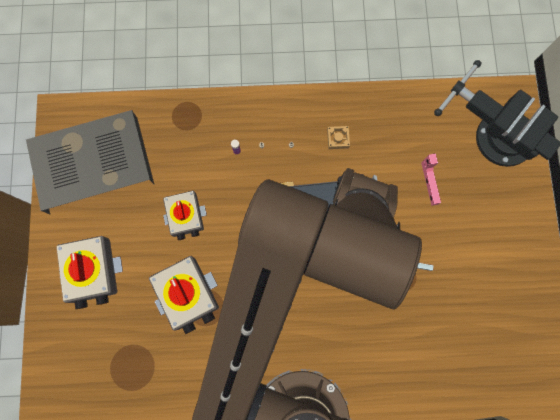

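carry_out(
  xyz=[
    [0.02,0.01,0],
    [0,0,0],
    [0,0,0],
    [0,0,0],
    [0,0,0],
  ],
  dr=[
    [0,0,0],
    [0,0,0],
    [0,0,0],
    [0,0,0],
    [0,0,0],
  ],
  claw=[1,1,1,1,1],
)

```text
time: 15.2
ee_pos: [534.9, -159.2, 32.0]
tcp_rot: [0.517, -0.515, 0.483, -0.484]
contact_force: [1.2, 20.6, 17.9]
opening: 0.203
```

carry_out(
  xyz=[
    [0,0,0],
    [0,0,0],
    [0,0,0],
    [0,0,0],
    [0,0,0],
  ],
  dr=[
    [0,0,0],
    [0,0,0],
    [0,0,0],
    [0,0,0],
    [0,0,0],
  ],
  claw=[1,1,1,1,1],
)

```text
time: 15.62
ee_pos: [534.9, -159.2, 32.0]
tcp_rot: [0.517, -0.515, 0.483, -0.484]
contact_force: [1.2, 20.6, 17.5]
opening: 0.207
```

carry_out(
  xyz=[
    [0,0,0],
    [0,0,0],
    [0,0,0],
    [0,0,0],
    [0,0,0],
  ],
  dr=[
    [0,0,0],
    [0,0,0],
    [0,0,0],
    [0,0,0],
    [0,0,0],
  ],
  claw=[1,1,1,1,1],
)

```text
time: 16.03
ee_pos: [534.8, -159.2, 32.0]
tcp_rot: [0.517, -0.515, 0.483, -0.484]
contact_force: [0.8, 19.1, 17.8]
opening: 0.207
```

```bash
python3 - <<'E'
from plan import *
o,Rm=st()
im=optics.camera("scene")
# overlay the model square, flat on floor, heel at TCP-74 along tool
psi=np.radians(3.65);t=o["ee_pos"]
def W(l,pitch=0):
    x,y,z=l;y=y-9
    return [t[0]+x*np.cos(psi)-y*np.sin(psi),t[1]+x*np.sin(psi)+y*np.cos(psi),12+z]
big=cv2.resize(im[:,:,::-1],None,fx=8,fy=8,interpolation=cv2.INTER_CUBIC)
edges=[((10,-65,80),(10,-37,80)),((10,-37,80),(-10,-37,80)),((-10,-37,80),(-10,-65,80)),((-10,-65,80),(10,-65,80)),((10,-65,0),(10,65,0)),((10,65,0),(10,65,28)),((10,-37,28),(10,65,28)),((10,-37,80),(10,-37,28))]
for a,b in edges:
    p=[tuple(((proj("scene",W(k))[0]+.5)*8).astype(int).tolist()) for k in(a,b)];cv2.line(big,*p,(0,0,255),1)
c=((proj("scene",[535,-180,40])[0])*8).astype(int);cv2.imwrite("pics/k.png",big[c[1]-300:c[1]+300,c[0]-400:c[0]+400])
E
```

```text
t 16.03 pos [ 534.8 -159.2   32. ] jaw yaw 3.68 down [ 0.003  0.001 -1.   ] F [ 0.82 19.1  17.77] T [ 3.46 -0.19  0.12] open 19.6 q6 -0.476 q [-0.41  0.67  1.89  0.    0.58 -0.48]
```

View pics/k.png

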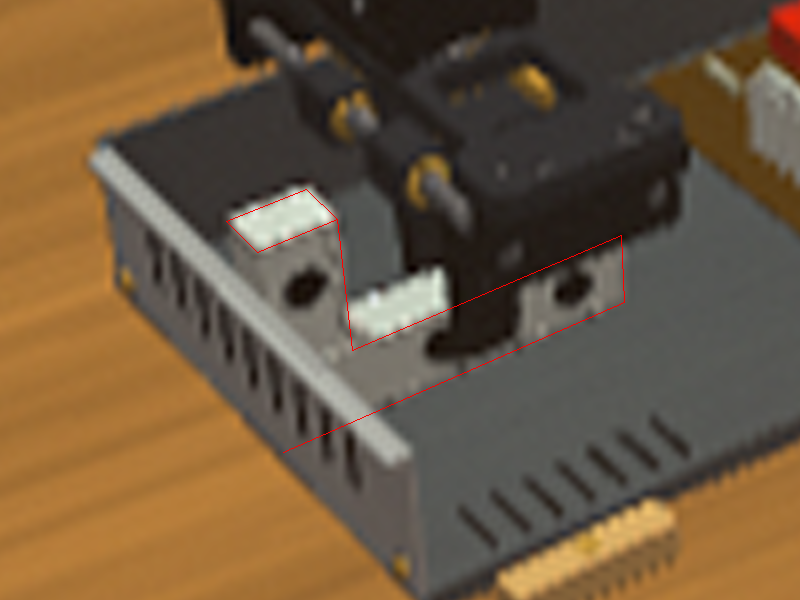

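```bash
python3 - <<'E'
from plan import *
o,Rm=st(False);t=o["ee_pos"];psi=np.radians(3.65)
im=optics.camera("scene")
big=cv2.resize(im[:,:,::-1],None,fx=8,fy=8,interpolation=cv2.INTER_CUBIC)
def W(x,y,z):
    y-=74;return [t[0]+x*np.cos(psi)-y*np.sin(psi),t[1]+x*np.sin(psi)+y*np.cos(psi),z]
for lean,col in((0,(0,0,255)),(-.1,(0,255,0)),(.1,(255,0,0))):
    p=[tuple(((proj("scene",W(x,58*np.sin(lean),12+58*np.cos(lean)))[0]+.5)*8).astype(int).tolist()) for x in(-100,100)];cv2.line(big,*p,col,1)
p=[tuple(((proj("scene",W(x,0,12))[0]+.5)*8).astype(int).tolist()) for x in(-100,100)];cv2.line(big,*p,(0,255,255),1)
c=((proj("scene",[535,-220,40])[0])*8).astype(int);cv2.imwrite("pics/l.png",big[c[1]-300:c[1]+300,c[0]-400:c[0]+400])
E
```

```text
(no output)
```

View pics/l.png

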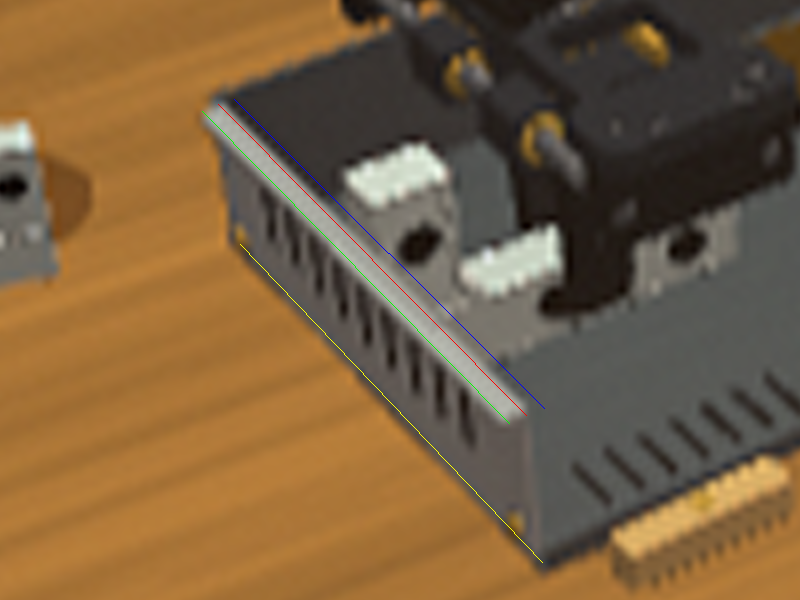

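```bash
python3 - <<'E'
from plan import *
st();print(finish_job());st()
E
```

```text
t 16.13 pos [ 534.8 -159.2   32. ] jaw yaw 3.67 down [ 0.003  0.001 -1.   ] F [ 1.13 19.97 17.62] T [ 3.45 -0.27  0.12] open 19.7 q6 -0.476 q [-0.41  0.67  1.89  0.    0.58 -0.48]
the job is handed in; nothing more can be done
None
the job is handed in; nothing more can be done
```

The isolator is off, and the arm is holding the aluminium square in the receiver's corner, pressing it down and against the upright plate. I handed the job in after about 16 s, and the hand-in gave no verdict.

- **Isolator:** I turned the smallest isolator's handle to the green dot before picking up any metal. Later pictures still showed it there.
- **Square:** I gripped the larger non-pink square, lowered it to the floor of the receiver and slid it into the corner until the plate stopped it hard.
- **Press and grip:** the last readings were about 20 N against the plate and about 18 N down, steady over the last second. The fingers are closed on the 20 mm leg with a 55 N grip setting.
- **Fit:** model outlines of the square flat on the floor and of the plate upright both matched the last scene picture. The jaws are at 3.7° and I measured the receiver at about 3.6°, so they agree well inside the 0.03 rad limit.
- **Bystanders:** the fan housing, adaptors and fuse tube looked unmoved in the top view.
- **Not fully settled:** the picture shows plate lean only to a few hundredths of a radian, so upright to within 0.025 rad also rests on the square sitting flat. A small leftover torque of 0.12 N m suggests the square may press a little harder on one edge of its face.

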